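# Load the bench mill and latch its lid

### The job

Get the bench mill ready to run: press its release paddle and let the lid spring fully open with your hand clear of it, then stand every metal grinding jar on the bench upright in the trough of the carriage (there are three to five). Push the carriage straight in by the pad at the middle of its back until it is fully home under the bridge with the jars still standing in it, then press the lid down until it latches shut. Leave the glassware, tools and other things on the bench where they are.

Things in the scene. Friction and masses are not known exactly. Their poses are not given: they have to be found in the camera images.
- mill: Bench mill, a low white machine fixed to the bench. Origin on the bench under the deck; +x runs from its open front to the lid hinge, +y to its left; turned up to 0.2 rad. Steel deck floor 30 mm up, x -135 to +115 mm, y -116 to +116 between side walls 14 mm thick, tops 112 mm up. Drive housing behind x +137 mm, 130 mm high, its screen 150 mm.
- bridge (a point): Centre of the underside of the mill's fixed steel bridge across the deck: mill x +65 to +115 mm, underside 98 mm and top 108 mm above the bench. The deck's end stop is the wall at x +115 mm.
- lid (a joint): Lid angle (rad): 0 shut, 1.4 fully open at its stop, 10 degrees short of upright. White frame with clear window, 256 mm wide, 8 mm thick. Once the latch lets go a spring throws it open in about a second and holds it open. To shut it, press its free edge down: 2 to 4 N, up to 8 N over the last 5 mm, where its catch snaps under the paddle's hook; latched it rests below 0.03.
- lid_edge (a point): Middle of the lid's free edge on its outer (upper) face, 210 mm from the hinge line and 8 mm above the hinge plane; moves with the lid. Shut, it is towards the mill's front.
- lid_hinge (a point): Middle of the lid's hinge line, which runs along the mill's y at mill x +130 mm, 116 mm above the bench.
- paddle (a joint): Angle of the release paddle (rad): 0 at rest, 0.2 pressed right down. It lets the lid go at about 0.11 (pad 8 mm down, 4 to 5 N) and springs back by itself; about 5 N at the bottom of its 14 mm travel.
- paddle_pad (a point): Centre of the top face of the grey paddle pad (40 x 36 x 6 mm, 103 mm above the bench at rest), pressed straight down. It is 77 mm beyond the lid's right-hand edge, over a console 78 mm high at mill x -115 to +15, y -132 to -232 mm. The paddle's hook beside the lid edge reaches 131 mm above the bench.
- carriage: Loose carriage on the mill's deck, slides along the mill's x with 1 mm play a side; wedges if pushed over about 30 mm off its centre line. Origin: underside, below the trough's centre; axes as the mill's. Trough inside 46 mm (x) by 208 mm (y), floor 6 mm and walls 20 mm above the origin, 4 mm thick; end shoes 60 mm long. Starts at mill x -40 to -15 mm; home at +85 mm, shoes on the end stop.
- push_pad (a point): Middle of the carriage's upright push pad, on its face towards the mill's front (70 mm behind the carriage origin, 30 mm above its underside). The pad is 40 mm wide, 8 mm thick, 42 mm high and stays in front of the bridge when home.
- vial: Bystander: glass jar with a white cap, 48 mm across, 62 mm high, standing among the grinding jars; origin at its foot.
- beaker: Bystander: glass beaker, 72 mm across, 90 mm high; origin at its foot.
- driver: Bystander: screwdriver lying on the bench.
- sieve: Bystander: steel sieve ring, 100 mm across, 30 mm high; origin at its foot.
- wash: Bystander: white bottle, 64 mm across, 160 mm high; origin at its foot.
- jar1: Metal grinding jar, may be absent: plain steel cylinder 38 mm across and 44 mm high with a dark seal line, and on it a lid cap 32 mm across and a nub, 55 mm high in all; 80 to 155 g. Origin at the centre of its foot. Stands on the bench left of the mill.
- jar2: Metal grinding jar, may be absent: plain steel cylinder 38 mm across and 44 mm high with a dark seal line, and on it a lid cap 32 mm across and a nub, 55 mm high in all; 80 to 155 g. Origin at the centre of its foot. Stands on the bench left of the mill.
- jar3: Metal grinding jar, may be absent: plain steel cylinder 38 mm across and 44 mm high with a dark seal line, and on it a lid cap 32 mm across and a nub, 55 mm high in all; 80 to 155 g. Origin at the centre of its foot. Stands on the bench left of the mill.
- jar4: Metal grinding jar, may be absent: plain steel cylinder 38 mm across and 44 mm high with a dark seal line, and on it a lid cap 32 mm across and a nub, 55 mm high in all; 80 to 155 g. Origin at the centre of its foot. Stands on the bench left of the mill.
- jar5: Metal grinding jar, may be absent: plain steel cylinder 38 mm across and 44 mm high with a dark seal line, and on it a lid cap 32 mm across and a nub, 55 mm high in all; 80 to 155 g. Origin at the centre of its foot. Stands on the bench left of the mill.
There are look-alikes about, which are no part of the job. Leave any orange or pink look-alike of the jar5 alone.

How it is judged:
By the outcome, as a careful person would: the job done as asked, in the order asked, and still so for the second after the job is handed in, with the robot touching nothing.
Of jar1, jar2, jar3, jar4, jar5 only 3 to 5 are there at a start; the rules pass over those that are not, and their reading is None.
At some moment in a run one of jar1, jar2, jar3, jar4, jar5 may be knocked a few centimetres aside while the robot is not near it.
It also fails if it takes over 210 s, if anything falls off the work surface, if the arm or the gripper's body presses on something with over 40 N, if the wrist force passes 120 N, or if a joint passes its speed limit or range.

### The arm

A 6-joint arm with a two-finger parallel gripper is mounted at the origin on the work surface. World frame = base frame: x ahead of the robot, y to its left, z up, the work surface at z = 0. Lengths are in mm, angles in rad, forces in N, time in s.
With the tool pointing down it reaches from about 300 to 775 mm from the base axis. Payload 14.6 kg.
Tool frame: the origin (TCP) lies midway between the tips of the shut fingers; the grasp point (between the pads) lies 19 mm behind it (manip.pinch_z is the distance from the TCP to the grasp point, in mm); z points along the fingers, y is the line along which they close (so a half turn about z gives the same grasp; the last joint's range is limited). The gripper opens to 94 mm and grips with 3 to 60 N. Pads are 16 mm wide; open, the fingers measure 119 mm over their backs; the gripper's body (75 mm by 177 mm) begins 78 mm behind the grasp point.
Start: joints at [-1.225, 0.3, 1.521, -0, 1.321, -0.067], TCP at [220.639, -503.793, 205.446] pointing down, gripper open.
Joint ranges: [-3.03, 3.03], [-0.79, 2.21], [0.23, 2.52], [-1.04, 4.18], [0, 3.07], [-2.55, 2.55]. Speed limits (rad/s): [2.22, 2.22, 2.57, 3.14, 3.14, 3.14].

### API

Orientations are given as a unit quaternion [w, x, y, z].
In Python, from bench import manip gives the robot as it stands.
- The arm moves only by the shell command python3 -m jog 'ROWS' [FORCE]. ROWS is JSON, one flat list of numbers, 5 for each row, row after row: the opening, from 0 (shut) to 1 (fully open), then the shift along the tool's x, y, z scaled (see below), then the turn about the tool's z scaled (see below). A call has 1 to 12 rows; each row shifts and turns the commanded pose from where the row before left it, along the tool's axes as they then stand; what a row does not reach is not made up. The controller multiplies each number of a shift by 0.02 m and each number of a turn by 0.12 rad. A row lasts 1/8 s, in which the tool goes at most 62.5 mm and 10.7 degrees, less where a joint would pass 70% of its speed; a pose out of reach is approached as far as the arm can. A call with a number of a shift or a turn outside -1 to 1 is refused whole. A call with a gripper value outside its range is refused whole. The fingers move at their own pace and stop on an object; FORCE is the grip in N (left out, the last holds). Time passes only in rows, so rows that do not move let the fingers close. It gives the time, the measured TCP pose, the force, the opening and the grip force at its end, in the units of the state.
- manip.get_state(): the state, without advancing time (a new reading comes with each control period).
- manip.read_camera(name): name is "side" or "top" or "wrist"; returns a dict with "pixels" (384x512x3 uint8, blue, green, red), "vfov" (degrees; the focal length in pixels is half the picture's height over the tangent of half this angle, whatever the lens; pixels are square), "cx", "cy" (the principal point, pixels), "rvec" (rotation vector, rad) and "tvec" (3), from world to camera coordinates, as OpenCV has them. Camera axes: x right, y down, z forward; pixel columns grow to the right and rows downward; lengths in mm; the calibration is good to about 2 mm. A picture is of the moment at which its call begins. There is no depth.
- manip.sign_off(): hands the job in; it is judged then, once.
The state is a dict: "t": time; "joint_pos": joint angles; "joint_vel": joint speeds; "joint_torque": joint torques, N m; "tcp_pos": TCP position; "tool_rot": TCP orientation; "contact_force": force on the tool from outside, world axes, zero at the start; "ft_torque": the same for the moment, N m; "gripper_width": opening from 0.0 (shut) to 1.0 (fully open); "grip_force": force on a finger pad.
Only numpy, scipy, OpenCV 4.12 (cv2) and the standard library are available. Lean on these libraries where they do the work, as an engineer would, in place of code of your own. Each camera call takes 0.05 s, during which the arm holds its last target. There are 200 camera calls.

## Working session

There is one attempt and no reset: what is moved stays moved. The work goes in short steps, Python scripts to look and compute and a shell command to move; the robot and the scene stay as the last step left them, time stands still between calls to the robot, and variables do not carry over. Pictures are saved under pics/ and viewed, at most 14 in all, crops included, and the job is handed in when it is done.

```bash
ls; mkdir -p pics; cat > h.py <<'E'
import numpy as np, cv2, json
from bench import manip
def cam(n):
    c=manip.read_camera(n); h,w=c["pixels"].shape[:2]
    f=h/2/np.tan(np.radians(c["vfov"])/2)
    c["K"]=np.array([[f,0,c["cx"]],[0,f,c["cy"]],[0,0,1]]); c["R"]=cv2.Rodrigues(np.array(c["rvec"],float))[0]; c["t"]=np.array(c["tvec"],float).ravel()
    return c
def ray(c,u,v):
    d=c["R"].T@np.linalg.inv(c["K"])@np.array([u,v,1.]); o=-c["R"].T@c["t"]; return o,d
def onz(c,u,v,z):
    o,d=ray(c,u,v); return o+d*(z-o[2])/d[2]
def proj(c,P):
    p=np.atleast_2d(P)@c["R"].T+c["t"]; q=p@c["K"].T; return q[:,:2]/q[:,2:]
def tri(obs):
    A=np.zeros((3,3));b=np.zeros(3)
    for c,u,v in obs:
        o,d=ray(c,u,v); d=d/np.linalg.norm(d); M=np.eye(3)-np.outer(d,d); A+=M;b+=M@o
    return np.linalg.solve(A,b)
def save(c,n,box=None,s=1):
    im=c["pixels"]
    if box: im=im[box[1]:box[3],box[0]:box[2]]
    cv2.imwrite("pics/"+n,cv2.resize(im,None,fx=s,fy=s,interpolation=cv2.INTER_CUBIC))
def toolmove(dw):
    # world shift (mm) -> tool axes units
    from scipy.spatial.transform import Rotation as R
    q=manip.get_state()["tool_rot"]; r=R.from_quat([q[1],q[2],q[3],q[0]])
    return r.inv().apply(dw)/20
E
python3 - <<'E'
from h import *
for n in("top","side"):
    c=cam(n); save(c,n+"0.png",s=1.5); print(n,c["K"][0,0],-c["R"].T@c["t"],c["R"][2])
    import pickle; pickle.dump(c,open(n+"0.pkl","wb"))
print(manip.get_state())
E
```

```text
pics
top 438.57386255197014 [ 214.37616375  -55.13340398 1562.1032141 ] [ 0.18720355  0.00179811 -0.9823195 ]
side 415.14501829497317 [287.98961038 826.48426062 951.18727869] [ 0.16751519 -0.70963639 -0.68436456]
{'t': 0.1, 'joint_pos': array([-1.22461965e+00,  3.00413439e-01,  1.52150971e+00, -1.72901511e-05,
        1.32069059e+00, -6.66373428e-02]), 'joint_vel': array([ 5.97929037e-04, -2.29074911e-03, -1.54272970e-03, -5.65576059e-06,
        5.79877953e-04,  1.84257890e-03]), 'joint_torque': array([ 2.03560347e-03, -5.32640505e+01, -3.53279185e+01,  7.09517626e-02,
        2.35345087e-02, -7.83254950e-05]), 'tcp_pos': array([ 220.5498316 , -503.59194436,  204.94814822]), 'tool_rot': array([-5.04395043e-04,  9.78773027e-01,  2.04946580e-01, -7.94193022e-05]), 'contact_force': array([-0.0432617 ,  0.11841134, -0.43756643]), 'ft_torque': array([ 0.0182712 ,  0.03246303, -0.00011463]), 'grip_force': 0.0, 'gripper_width': 1.0031504108752427}
```

View pics/top0.png

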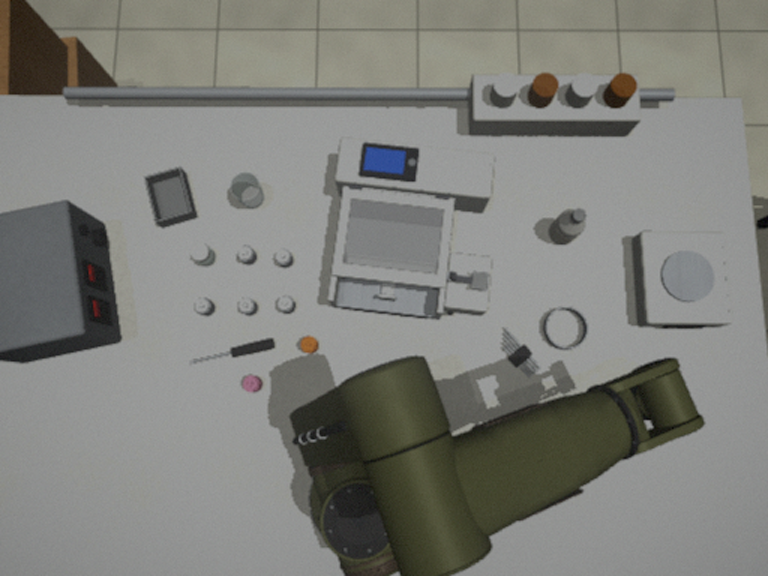

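View pics/side0.png

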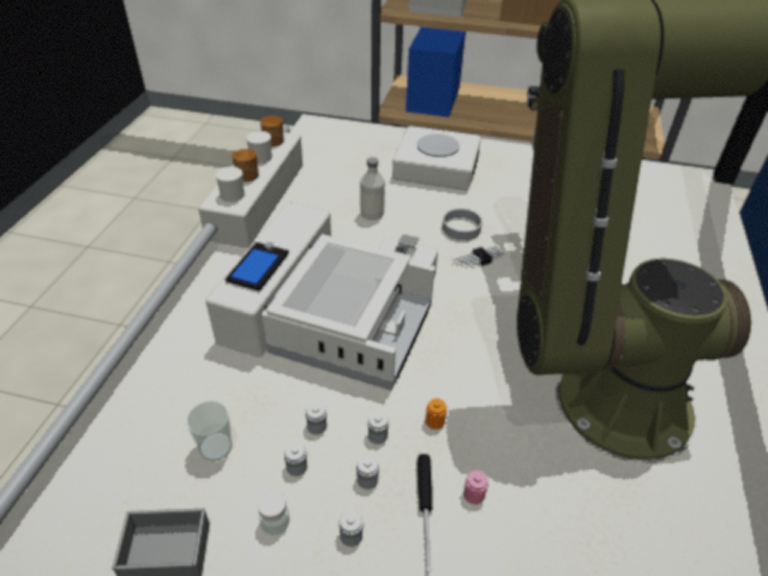

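```bash
python3 - <<'E'
from h import *
import pickle
T=pickle.load(open("top0.pkl","rb"));S=pickle.load(open("side0.pkl","rb"))
def crop(c,b,s): 
    return cv2.resize(c["pixels"][b[1]:b[3],b[0]:b[2]],None,fx=s,fy=s,interpolation=cv2.INTER_CUBIC)
a=crop(T,(215,90,335,215),4.6);cv2.imwrite("pics/tm.png",a)
a=crop(T,(115,150,215,270),3.8);b=crop(S,(165,255,335,375),2.4)
H=max(a.shape[0],b.shape[0]);o=np.zeros((H,a.shape[1]+b.shape[1],3),np.uint8);o[:a.shape[0],:a.shape[1]]=a;o[:b.shape[0],a.shape[1]:]=b
cv2.imwrite("pics/jars.png",o);print(o.shape)
cv2.imwrite("pics/sm.png",crop(S,(135,130,300,260),4.6))
tp=[(246,255),(283,257),(204,306),(247,306),(285,304),(203,255)]
sp=[(296,459),(316,418),(350,528),(367,472),(377,429),(273,513)]
for p,q in zip(tp,sp):
    print(tri([(T,p[0]/1.5,p[1]/1.5),(S,q[0]/1.5,(q[1]-8)/1.5)]).round(), onz(T,p[0]/1.5,p[1]/1.5,50).round())
E
```

```text
(456, 788, 3)
[553. 285.  41.] [551. 283.  50.]
[548. 197.  43.] [546. 196.  50.]
[432. 379.  37.] [429. 375.  50.]
[431. 278.  39.] [430. 275.  50.]
[437. 189.  38.] [435. 187.  50.]
[554. 387.  41.] [550. 385.  50.]
```

View pics/tm.png

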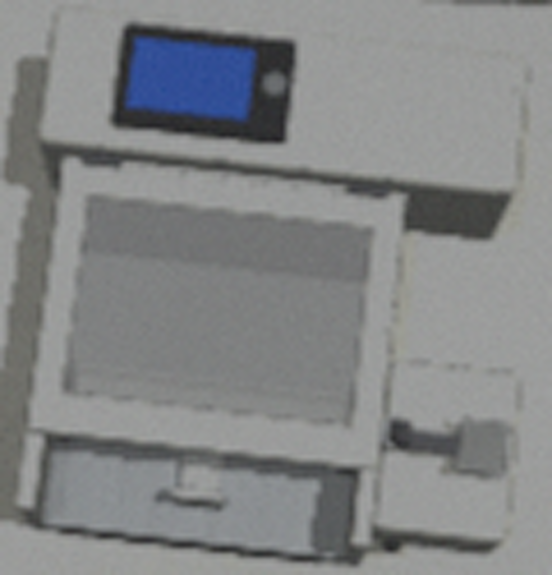

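View pics/sm.png

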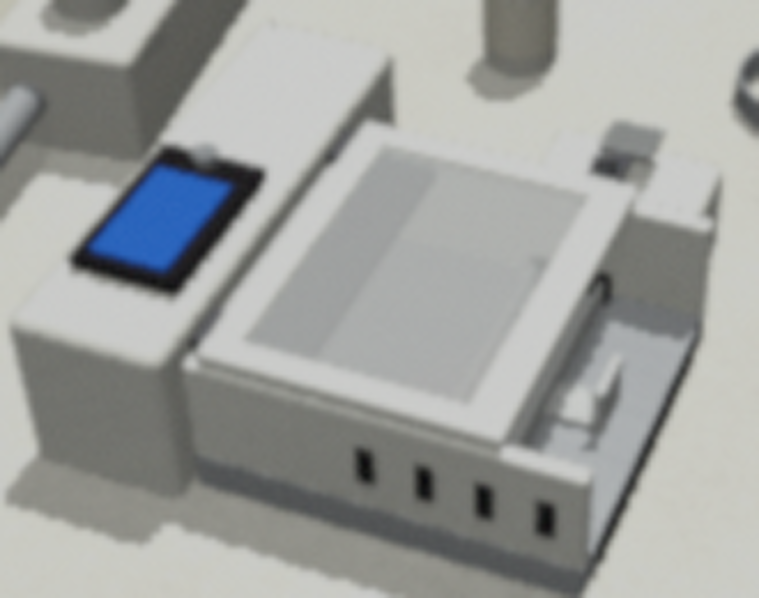

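View pics/jars.png

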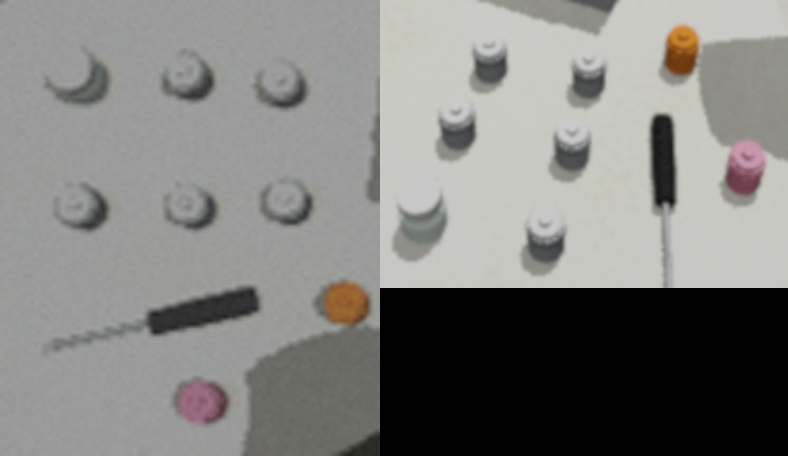

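```bash
cat > fit.py <<'E'
from h import *
import pickle
from scipy.optimize import least_squares
T=pickle.load(open("top0.pkl","rb"));S=pickle.load(open("side0.pkl","rb"))
pts=[(T,30,430,(-80,128,124)),(T,383,465,(-80,-128,124)),(T,483,447,None),
(S,500,447,(-80,128,124)),(S,634,182,(-80,-128,124)),(S,590,477,(-135,130,112)),(T,42,528,(-135,116,30)),(T,20,505,(-135,130,112)),(S,588,590,(-135,130,0))]
def uv(c,u,v):
    o=(215,90) if c is T else (135,130); return (u+.5)/4.6-.5+o[0],(v+.5)/4.6-.5+o[1]
def m2w(p,P):
    c,s=np.cos(p[2]),np.sin(p[2]); P=np.atleast_2d(P).astype(float); return np.c_[p[0]+c*P[:,0]-s*P[:,1],p[1]+s*P[:,0]+c*P[:,1],P[:,2]]
if __name__=="__main__":
    f=lambda p:np.concatenate([(proj(c,m2w(p,P))[0]-uv(c,u,v)) for c,u,v,P in pts if P])
    r=least_squares(f,[520,-40,0],loss="soft_l1",x_scale=[10,10,.05]);print(r.x);print(r.fun.reshape(-1,2).round(1))
    w=onz(T,*uv(T,483,447),103);ws=tri([(T,*uv(T,483,447)),(S,*uv(S,634,140))]);print("pad",w,ws)
    p=r.x;c,s=np.cos(p[2]),np.sin(p[2])
    d=w[:2]-p[:2];print("pad mill",c*d[0]+s*d[1],-s*d[0]+c*d[1])
    a=T["pixels"].copy()
E
python3 fit.py
```

```text
[ 5.56374344e+02 -6.02359642e+01 -9.35320609e-02]
[[-0.2  0.6]
 [-0.6  0.4]
 [ 0.5 -2.4]
 [-0.4 -0.3]
 [-0.4 -0.2]
 [ 1.  -0.2]
 [-0.2  0.9]
 [-1.2  1.2]]
pad [ 483.46699274 -257.5784815   103.        ] [ 481.62942269 -258.29081725   98.05389169]
pad mill -54.15772586282162 -203.28918243021002
```

Candidates: grey metal with a nub at (246,255), (283,257), (204,306), (247,306), (285,304) in top0 are the five steel jars. (203,255) has a glass body and a wider white cap, so it is the vial. (308,344) is the orange look-alike and (251,383) the pink one. The crop confirms all of this. The mill fits at (556, -60), yaw -0.094. I'll turn the tool so that tool y lies along mill x, and close the fingers.

```bash
python3 -m jog '[0,0,0,0,-1, 0,0,0,0,-1, 0,0,0,0,-1, 0,0,0,0,-1, 0,0,0,0,-1, 0,0,0,0,-1, 0,0,0,0,-1, 0,0,0,0,-1, 0,0,0,0,-0.87]' 20
cat > mv.py <<'E'
import sys
from h import *
s=manip.get_state(); tgt=np.array(eval(sys.argv[1]),float)
print("tcp",s["tcp_pos"].round(1),"units",toolmove(tgt-s["tcp_pos"]).round(2),"F",s["contact_force"].round(1),"w",round(s["gripper_width"],3),"t",s["t"])
E
python3 mv.py '[482,-262,150]'
```

```text
t: 1.23
tcp_pos: [220.6, -503.7, 205.1]
tool_rot: [-0.0, 0.738, 0.675, 0.0]
contact_force: [-0.1, 1.0, 1.0]
gripper_width: 0.083
grip_force: 0.0
tcp [ 220.6 -503.7  205.1] units [13.21 11.93  2.76] F [-0.1  1.   1. ] w 0.083 t 1.225
```

```bash
python3 -m jog '[0,1,0.95,0,0, 0,1,0.95,0,0, 0,1,0.95,0,0, 0,1,0.95,0,0, 0,1,0.95,0,0, 0,1,0.95,0,0, 0,1,0.95,0,0, 0,1,0.95,0,0, 0,1,0.95,0,0, 0,1,0.95,0,0, 0,1,0.95,0,0, 0,1,0.95,0,0]'
python3 -m jog '[0,1,0.5,0.8,0, 0,0.2,0,0.9,0, 0,0,0,0.9,0, 0,0,0,0,0]'
python3 mv.py '[482,-262,103]'
python3 - <<'E'
from h import *
for n in("wrist",):
    c=cam(n); save(c,n+"1.png",s=1.5); print(n,c["K"][0,0],-c["R"].T@c["t"],c["R"][2])
    import pickle; pickle.dump(c,open(n+"1.pkl","wb"))
E
```

```text
t: 2.72
tcp_pos: [470.6, -285.4, 205.1]
tool_rot: [-0.0, 0.739, 0.673, -0.0]
contact_force: [-0.2, -0.2, -0.4]
gripper_width: 0.002
grip_force: 0.0
t: 3.22
tcp_pos: [481.7, -262.8, 152.2]
tool_rot: [-0.001, 0.739, 0.673, -0.0]
contact_force: [-0.2, -0.2, 0.6]
gripper_width: 0.008
grip_force: 0.0
tcp [ 481.7 -262.8  152.2] units [0.04 0.02 2.46] F [-0.2 -0.2  0.6] w 0.008 t 3.225
wrist 344.73994309778584 [ 489.81297524 -189.633144    331.98974793] [-0.02567595 -0.25585918 -0.96637303]
```

View pics/wrist1.png

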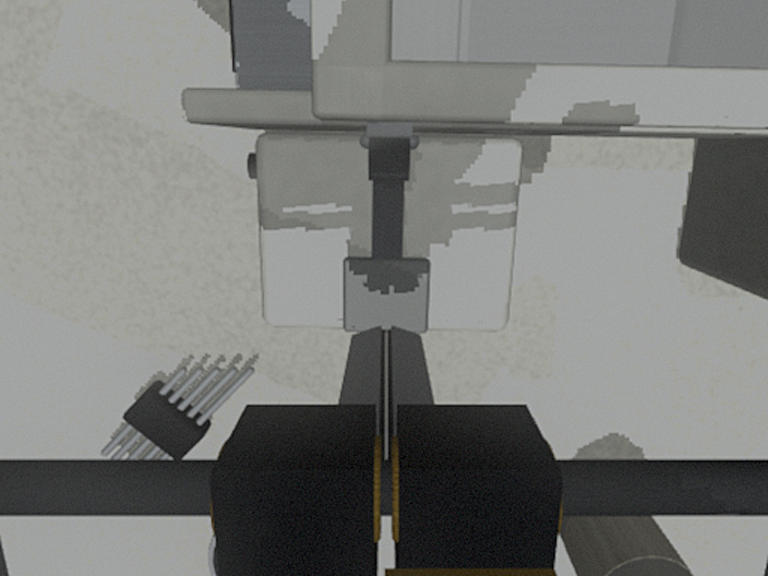

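```bash
python3 - <<'E'
from h import *
import pickle
c=pickle.load(open("wrist1.pkl","rb"))
for u,v in [(387,295),(344,260),(430,260),(387,330)]: print(onz(c,u/1.5,v/1.5,103).round(1))
# lid front-right corner, hook
print(onz(c,318/1.5,118/1.5,124).round(1))
E
python3 mv.py '[482,-263,98]'
```

```text
[ 483.7 -257.9  103. ]
[ 465.7 -239.6  103. ]
[ 504.6 -243.2  103. ]
[ 482.1 -275.1  103. ]
[ 464.3 -178.5  124. ]
tcp [ 482.1 -263.1  153.3] units [ 0.   -0.    2.77] F [ 0.2 -0.4  0.8] w 0.004 t 3.275
```

```bash
python3 -m jog '[0,0.1,0,1,0, 0,0,0,1,0, 0,0,0,0.5,0, 0,0,0,0.3,0, 0,0,0,0.25,0, 0,0,0,0,0]'
```

```text
t: 4.03
tcp_pos: [482.9, -261.9, 93.2]
tool_rot: [0.001, 0.739, 0.673, 0.0]
contact_force: [-1.0, -5.3, 5.0]
gripper_width: 0.006
grip_force: 2.7
```

```bash
python3 -m jog '[0,0,0,-1,0, 0,-0.3,0,-1,0, 0,-0.5,0,-1,0, 0,-1,0,-1,0, 0,-1,0,-1,0, 0,-1,0,-1,0, 0,-1,0,-1,0, 0,0,0,-1,0]'
python3 - <<'E'
from h import *
c=cam("side"); save(c,"side2.png",s=1.5)
t=cam("top")
import pickle; pickle.dump(c,open("side2.pkl","wb")); pickle.dump(t,open("top2.pkl","wb"))
E
```

```text
t: 5.03
tcp_pos: [473.2, -357.5, 252.9]
tool_rot: [-0.0, 0.74, 0.673, 0.0]
contact_force: [-0.4, 0.4, -0.3]
gripper_width: 0.003
grip_force: 0.0
```

View pics/side2.png

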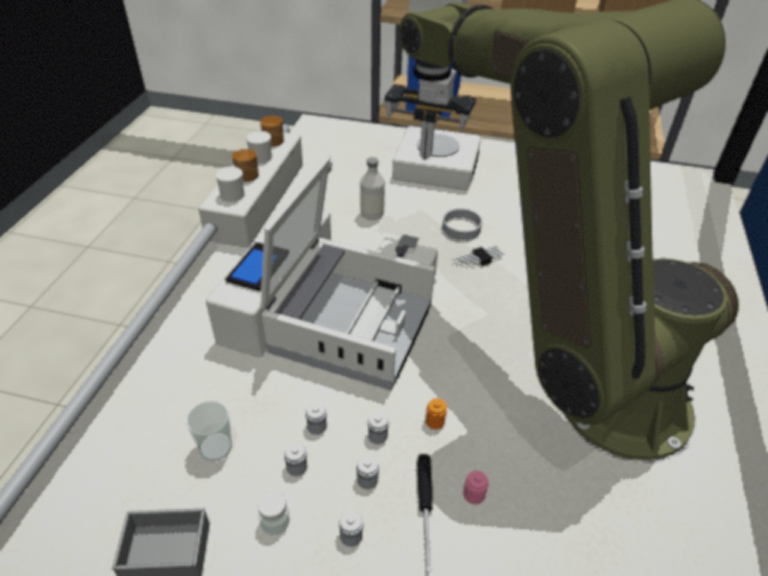

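The lid stands fully open and the carriage is visible at about (375,310). Next I'll move over the mill for a wrist view of it.

```bash
python3 -m jog '[0.7,1,0.07,0,0, 0.7,1,0.07,0,0, 0.7,1,0.07,0,0, 0.7,1,0.07,0,0, 0.7,1,0.07,0,0, 0.7,1,0.07,0,0, 0.7,1,0.07,0,0, 0.7,1,0.07,0,0, 0.7,1,0.07,0,0, 0.7,1,0.07,0,0, 0.7,0,0,0,0, 0.7,0,0,0,0]'
python3 - <<'E'
from h import *
c=cam("wrist"); save(c,"wrist3.png",s=1.56);print(c["pixels"].shape,-c["R"].T@c["t"])
import pickle; pickle.dump(c,open("wrist3.pkl","wb"))
E
```

```text
t: 6.62
tcp_pos: [506.1, -159.1, 252.4]
tool_rot: [0.0, 0.739, 0.673, -0.0]
contact_force: [0.9, -0.7, 0.0]
gripper_width: 0.699
grip_force: 0.0
(384, 512, 3) [513.8232203  -85.69367998 432.11059972]
```

View pics/wrist3.png

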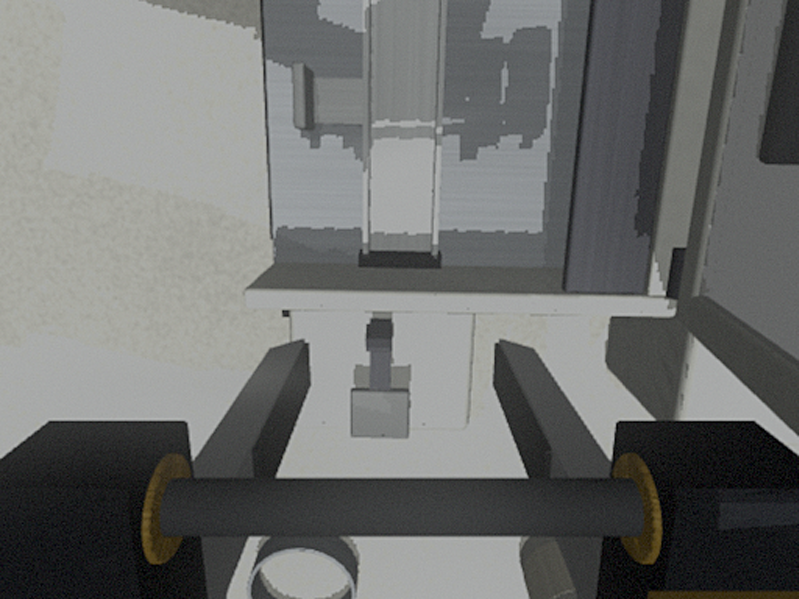

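```bash
cat > cal.py <<'E'
from h import *
import pickle
p=[556.374,-60.236,-.0935]
def w2m(P):
    P=np.atleast_2d(P);c,s=np.cos(p[2]),np.sin(p[2]);d=P[:,:2]-p[:2];return np.c_[c*d[:,0]+s*d[:,1],-s*d[:,0]+c*d[:,1],P[:,2]]
def m2w(P):
    c,s=np.cos(p[2]),np.sin(p[2]); P=np.atleast_2d(P).astype(float); return np.c_[p[0]+c*P[:,0]-s*P[:,1],p[1]+s*P[:,0]+c*P[:,1],P[:,2]]
E
python3 - <<'E'
from cal import *
c=pickle.load(open("wrist3.pkl","rb"))
for n,u,v,z in [("trough L wall",367,200,50),("R wall",438,200,50),("L wall up",368,50,50),("R up",441,50,50),("end floor",403,252,50),("pad face top",302,65,72),("pad top bot",302,130,72),("deck front",271,220,30),("deck front up",265,60,30),("bridge edge",568,285,108),("bridge edge up",587,20,108),("wall in R",400,297,112),("wall front R",248,290,112),("lid paddle",380,413,103)]:
    print(n,w2m(onz(c,(u+.5)/1.56-.5,(v+.5)/1.56-.5,z)).round(1))
E
```

```text
trough L wall [[-63.9 -65.7  50. ]]
R wall [[-14.  -65.7  50. ]]
L wall up [[-61.7  31.9  50. ]]
R up [[-13.8  32.   50. ]]
end floor [[ -38.5 -102.8   50. ]]
pad face top [[-101.8   19.7   72. ]]
pad top bot [[-103.6  -19.1   72. ]]
deck front [[-137.2  -82.5   30. ]]
deck front up [[-134.5   28.6   30. ]]
bridge edge [[  64.  -112.5  108. ]]
bridge edge up [[ 62.2  38.  108. ]]
wall in R [[ -40.6 -119.2  112. ]]
wall front R [[-134.2 -114.8  112. ]]
lid paddle [[ -54.1 -203.   103. ]]
```

```bash
python3 -m jog '[1,1,-0.2,0,0, 1,1,-0.2,0,0, 1,1,-0.2,0,0, 1,1,-0.2,0,0, 1,1,-0.2,0,0, 1,1,-0.2,0,0, 1,1,-0.2,0,0, 1,1,-0.2,0,0, 1,1,-0.2,0,0, 1,1,-0.2,0,0, 1,1,-0.2,0,0, 1,1,-0.2,0,0]'
python3 -m jog '[1,1,-0.2,0,0, 1,1,-0.2,0,0, 1,1,-0.2,0,0, 1,1,-0.2,0,0, 1,1,-0.2,0,0, 1,0.2,0,0,0, 1,0,0,0,0]'
python3 - <<'E'
from h import *
c=cam("wrist"); save(c,"wrist4.png",s=1.56)
import pickle; pickle.dump(c,open("wrist4.pkl","wb"))
for P in [(553,285),(548,197),(432,379),(431,278),(437,189),(554,387)]:
    print(P,(proj(c,[*P,50])[0]*1.56).round())
E
```

```text
t: 8.18
tcp_pos: [480.2, 86.1, 252.6]
tool_rot: [0.0, 0.739, 0.673, 0.0]
contact_force: [-1.0, -0.9, -0.5]
gripper_width: 1.002
grip_force: 0.0
t: 9.05
tcp_pos: [470.3, 190.0, 252.5]
tool_rot: [0.0, 0.739, 0.674, -0.0]
contact_force: [-0.1, 0.7, -0.7]
gripper_width: 0.999
grip_force: 0.0
(553, 285) [509. 103.]
(548, 197) [507. 233.]
(432, 379) [312. -35.]
(431, 278) [330. 131.]
(437, 189) [354. 258.]
(554, 387) [504. -69.]
```

View pics/wrist4.png

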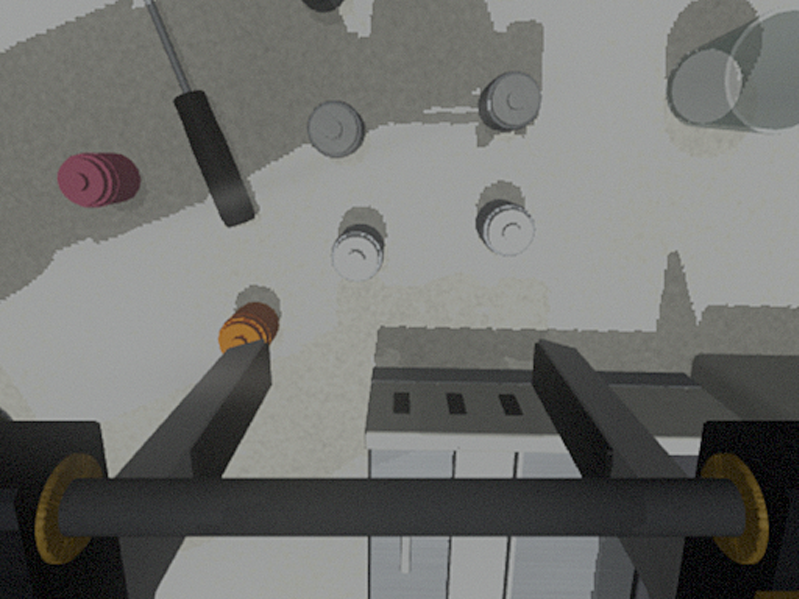

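The four steel jars' nubs are at (513,99), (513,230), (336,129) and (359,256). The orange (240,335) and pink (85,180) look-alikes are well apart.

```bash
python3 - <<'E'
from cal import *
c=pickle.load(open("wrist4.pkl","rb"));T=pickle.load(open("top0.pkl","rb"));S=pickle.load(open("side0.pkl","rb"))
tp=[(187,74),(281,80),(187,204),(288,200)]; sp=[(456,105),(489,46),(572,128),(588,60)]
for (u,v),a,b in zip([(514,99),(513,230),(336,129),(359,256)],tp,sp):
    q=lambda u,v,s,o:((u+.5)/s-.5+o[0],(v+.5)/s-.5+o[1])
    W=(c,(u+.5)/1.56-.5,(v+.5)/1.56-.5);Tt=(T,*q(*a,3.8,(115,150)));Ss=(S,*q(b[0]-380,b[1],2.4,(165,255)))
    print(onz(*W,55).round(1),tri([W,Tt,Ss]).round(1),tri([W,Ss]).round(1))
s=manip.get_state();print(s["tcp_pos"])
E
```

```text
[555.3 286.9  55. ] [555.4 285.6  49.7] [555.2 287.   52.9]
[551.3 199.7  55. ] [551.3 197.6  40.6] [552.  196.5  38.5]
[435.5 278.8  55. ] [432.8 279.   45.8] [432.9 278.7  45.1]
[441.1 191.1  55. ] [438.3 187.6  39.2] [438.5 187.5  39. ]
[470.45792831 189.69030994 252.47622334]
```

```bash
python3 -m jog '[1,0.2,1,1,0, 1,0.2,1,1,0, 1,0.2,1,1,0, 1,0.2,1,1,0, 1,0,0,1,0, 1,0,0,1,0, 1,0,0,0,0]'
python3 - <<'E'
from h import *
c=cam("wrist"); save(c,"wrist5.png",s=1.56)
import pickle; pickle.dump(c,open("wrist5.pkl","wb"))
E
```

```text
t: 9.98
tcp_pos: [551.2, 197.5, 131.3]
tool_rot: [-0.001, 0.74, 0.673, -0.001]
contact_force: [0.5, -0.3, 1.0]
gripper_width: 0.999
grip_force: 0.0
```

View pics/wrist5.png

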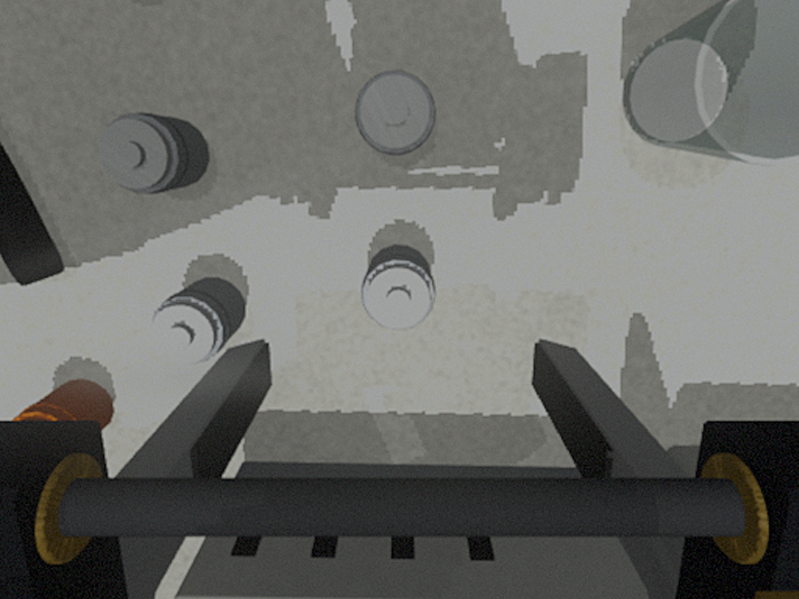

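```bash
python3 - <<'E'
from cal import *
c=pickle.load(open("wrist4.pkl","rb"));d=pickle.load(open("wrist5.pkl","rb"))
f=lambda c,p:(c,(p[0]+.5)/1.56-.5,(p[1]+.5)/1.56-.5)
for a,b in zip([(514,99),(513,230),(336,129),(359,256)],[(397,113),(398,294),(132,153),(183,331)]):
    print(tri([f(c,a),f(d,b)]).round(1),onz(*f(d,b),55).round(1))
E
python3 mv.py '[551.5,198.5,19]'
```

```text
[558.2 287.1  41. ] [558.3 285.7  55. ]
[551.  200.4  55. ] [550.7 201.1  55. ]
[435.7 279.2  56.6] [434.9 279.6  55. ]
[441.  191.4  54.6] [441.1 191.9  55. ]
tcp [551.7 197.8 132.5] units [ 0.04 -0.01  5.68] F [-0.2 -0.1 -0.9] w 0.996 t 10.025
```

```bash
python3 -m jog '[1,0.14,0,1,0, 1,0,0,1,0, 1,0,0,1,0, 1,0,0,1,0, 1,0,0,1,0, 1,0,0,0.65,0, 0.3,0,0,0,0, 0.2,0,0,0,0, 0.2,0,0,0,0, 0.2,0,0,0,0]' 20
python3 mv.py '[551,200,120]'
```

```text
t: 11.28
tcp_pos: [552.2, 201.2, 19.9]
tool_rot: [0.0, 0.739, 0.673, 0.0]
contact_force: [-0.9, 0.3, -0.7]
gripper_width: 0.612
grip_force: 0.0
tcp [552.2 201.2  19.9] units [-0.06 -0.05 -5.  ] F [-0.9  0.3 -0.7] w 0.612 t 11.275
```

```bash
python3 -m jog '[0.2,0,0,0,0, 0.2,0,0,0,0, 0.2,0,0,0,0, 0.2,0,0,0,0, 0.2,0,0,-0.5,0, 0.2,0,0,-1,0, 0.2,0,0,-1,0, 0.2,0,0,-1,0, 0.2,0,0,-1,0, 0.2,0,0,-1,0, 0.2,0,0,-1,0, 0.2,0,0,-0.5,0]' 20
python3 - <<'E'
from cal import *
for y in(-82,-41,0,41,82): print(y,m2w([-38.5,y,56]).round(1))
E
python3 mv.py '[510,-138.3,140]'
```

```text
t: 12.78
tcp_pos: [552.3, 201.2, 160.9]
tool_rot: [0.0, 0.739, 0.673, 0.001]
contact_force: [0.1, 0.5, -1.6]
gripper_width: 0.398
grip_force: 20.0
-82 [[ 510.4 -138.3   56. ]]
-41 [[514.2 -97.5  56. ]]
0 [[518.  -56.6  56. ]]
41 [[521.9 -15.8  56. ]]
82 [[525.7  25.   56. ]]
tcp [552.3 201.2 160.9] units [-17.1   -0.52   1.03] F [ 0.1  0.5 -1.6] w 0.398 t 12.775
```

```bash
python3 -m jog '[0.2,-1,0,0,0, 0.2,-1,0,0,0, 0.2,-1,0,0,0, 0.2,-1,0,0,0, 0.2,-1,0,0,0, 0.2,-1,0,0,0, 0.2,-1,0,0,0, 0.2,-1,0,0,0, 0.2,-1,0,0,0, 0.2,-1,0,0,0, 0.2,-1,0,0,0, 0.2,-1,0,0,0]'
python3 -m jog '[0.2,-1,-0.1,0,0, 0.2,-1,-0.1,0,0, 0.2,-1,-0.1,0,0, 0.2,-1,-0.1,0,0, 0.2,-1,-0.1,0,0, 0.2,-0.1,0,0,0, 0.2,0,0,1,0, 0.2,0,0,1,0, 0.2,0,0,1,0, 0.2,0,0,0,0]'
python3 mv.py '[510.4,-138.3,57]'
python3 - <<'E'
from h import *
c=cam("wrist"); save(c,"wrist6.png",s=1.56)
import pickle; pickle.dump(c,open("wrist6.pkl","wb"))
E
```

```text
t: 14.28
tcp_pos: [529.4, -39.1, 159.5]
tool_rot: [-0.0, 0.739, 0.673, 0.0]
contact_force: [0.3, -0.1, -0.7]
gripper_width: 0.401
grip_force: 20.0
t: 15.52
tcp_pos: [509.4, -137.9, 98.4]
tool_rot: [-0.001, 0.739, 0.673, -0.001]
contact_force: [0.2, -0.6, -1.2]
gripper_width: 0.399
grip_force: 20.0
tcp [ 509.4 -137.9   98.4] units [-0.02  0.06  2.07] F [ 0.2 -0.6 -1.2] w 0.399 t 15.525
```

View pics/wrist6.png

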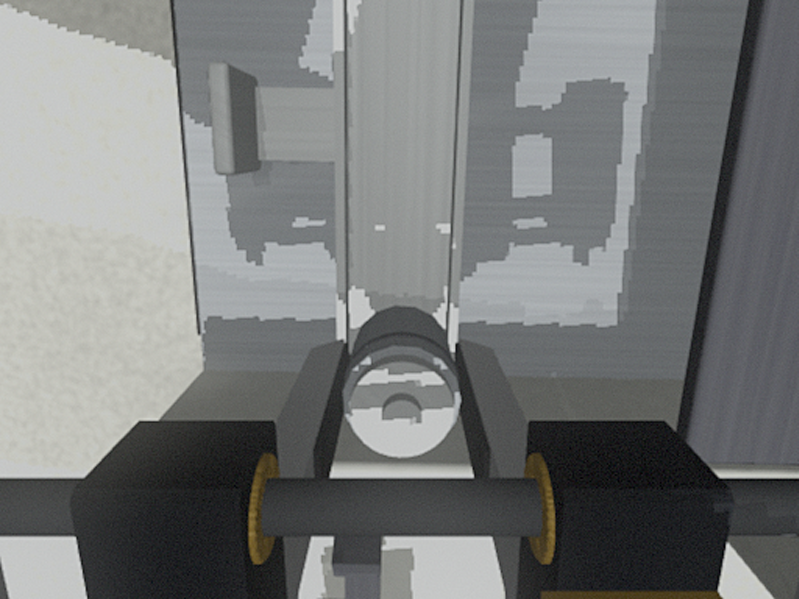

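```bash
cat > pt.py <<'E'
import sys
from cal import *
c=pickle.load(open(sys.argv[1],"rb"))
for a in sys.argv[2:]:
    u,v,z=map(float,a.split(",")); P=onz(c,(u+.5)/1.56-.5,(v+.5)/1.56-.5,z); print(a,P.round(1),w2m(P).round(1))
print("tcp mill",w2m(manip.get_state()["tcp_pos"]).round(1))
E
python3 pt.py wrist6.pkl 402,403,134 341,250,50 458,250,50 339,100,50 462,100,50 233,65,72 225,172,72
```

```text
402,403,134 [ 510.8 -137.   134. ] [[-38.2 -80.7 134. ]]
341,250,50 [ 487.3 -104.9   50. ] [[-64.6 -50.9  50. ]]
458,250,50 [ 537.4 -109.5   50. ] [[-14.3 -50.8  50. ]]
339,100,50 [493.9 -44.1  50. ] [[-63.7  10.2  50. ]]
462,100,50 [543.  -48.7  50. ] [[-14.4  10.2  50. ]]
233,65,72 [459.9 -30.9  72. ] [[-98.8  20.2  72. ]]
225,172,72 [450.5 -67.5  72. ] [[-104.8  -17.1   72. ]]
tcp mill [[-38.9 -81.8  99.5]]
```

```bash
python3 -m jog '[0.2,0,0,1,0, 0.2,0,0,0.7,0, 0.2,0,0,0.3,0, 0.2,0,0,0.15,0, 0.2,0,0,0,0]'; 
```

```text
t: 16.2
tcp_pos: [510.2, -138.5, 56.7]
tool_rot: [0.0, 0.739, 0.673, 0.0]
contact_force: [0.6, 0.4, -1.5]
gripper_width: 0.404
grip_force: 20.0
```

```bash
python3 -m jog '[0.2,0,0,0.05,0, 0.7,0,0,0,0, 0.7,0,0,0,0, 0.7,0,0,0,0, 0.7,0,0,-0.5,0, 0.7,0,0,-1,0, 0.7,0,0,-1,0, 0.7,0,0,-1,0, 0.7,0,0,-1,0, 0.8,0,0,-1,0, 0.8,0,0,-0.3,0]'
python3 - <<'E'
from h import *
import pickle
for n in("wrist","top"):
    c=cam(n); pickle.dump(c,open(n+"7.pkl","wb")); save(c,n+"7.png",s=1.56)
E
python3 mv.py '[441,191.4,150]'
```

```text
t: 17.58
tcp_pos: [510.5, -138.6, 173.0]
tool_rot: [0.001, 0.739, 0.673, 0.001]
contact_force: [-0.5, -0.3, -0.6]
gripper_width: 0.796
grip_force: 0.0
tcp [ 510.2 -138.5  172. ] units [16.1  -4.99  1.09] F [ 0.6 -0.8 -0.1] w 0.8 t 17.675
```

View pics/wrist7.png

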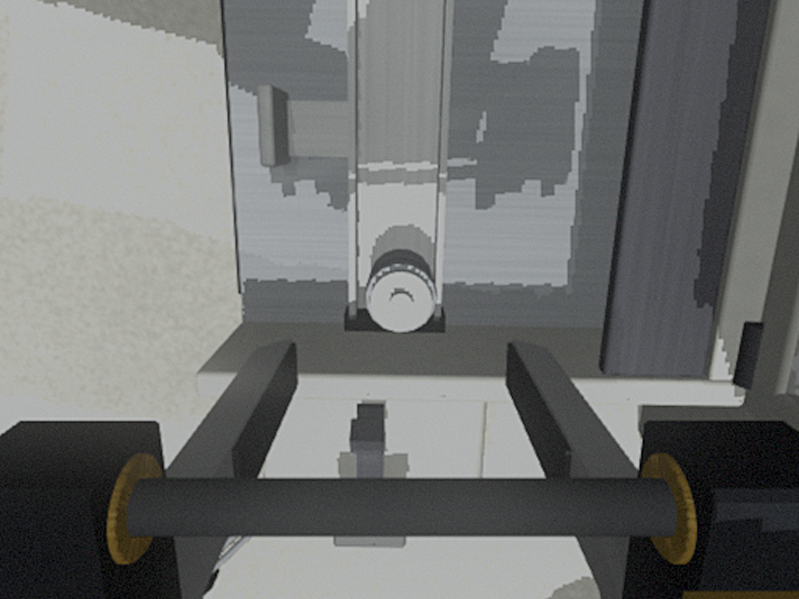

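```bash
python3 pt.py wrist7.pkl 401,295,91; cat > det.py <<'E'
import sys
from cal import *
def det(c,P,z=47,rad=19,win=60,out=None):
    """search for the circle of the jar's shoulder (r 19, z 44) near P: max mean radial gradient"""
    g=cv2.GaussianBlur(cv2.cvtColor(c["pixels"],cv2.COLOR_BGR2GRAY),(0,0),.8).astype(np.float32)
    th=np.linspace(0,2*np.pi,72,endpoint=False)
    best=[]
    G=np.arange(-win,win+1,2)
    def score(x,y):
        s=0
        for zz,r in((z-3,19),(z+4,16)):
            ring=lambda k:np.c_[x+(r+k)*np.cos(th),y+(r+k)*np.sin(th),np.full(72,zz)]
            a=proj(c,ring(-1.8)).astype(np.float32);b=proj(c,ring(1.8)).astype(np.float32)
            if a.min()<0 or a[:,0].max()>511 or a[:,1].max()>383: return -1
            sm=lambda q:cv2.remap(g,q[:,0].copy()[None],q[:,1].copy()[None],cv2.INTER_LINEAR)[0]
            s+=np.clip(np.abs(sm(a)-sm(b)),0,25).mean()
        return s
    b=max((score(P[0]+i,P[1]+j),P[0]+i,P[1]+j) for i in G for j in G)
    b=max((score(b[1]+i,b[2]+j),b[1]+i,b[2]+j) for i in np.arange(-2,2.1,.5) for j in np.arange(-2,2.1,.5))
    return np.round(b,1)
if __name__=="__main__":
    d=pickle.load(open("wrist5.pkl","rb"));c=pickle.load(open("wrist4.pkl","rb"))
    for P in[(551,200.4),(556,286.5),(435.5,279),(441,191.4)]: print(P,det(c,P,win=14),det(d,P,win=14),det(d,P,win=40))
    e=pickle.load(open("wrist7.pkl","rb"));print(det(e,(510,-138),z=83,win=14))
E
python3 det.py
```

```text
401,295,91 [ 511.6 -137.3   91. ] [[-37.4 -80.9  91. ]]
tcp mill [[-38.7 -82.2 172. ]]
(551, 200.4) [ 31.7 546.  201.9] [ 29.5 550.  198.9] [ 32.4 553.5 217.9]
(556, 286.5) [ 38.2 558.5 285.5] [ 36.  557.5 285.5] [ 36.  557.5 285.5]
(435.5, 279) [ 35.7 434.5 279. ] [ 26.8 432.5 279. ] [ 29.7 452.  276.5]
(441, 191.4) [ 33.3 444.5 207.4] [ 33.1 455.  201.9] [ 33.  459.5 211.4]
[  49.1  510.  -141.5]
```

```bash
cat > chk.py <<'E'
import sys
from cal import *
J={"A":(557,286.3),"C":(435.5,279),"D":(441,191.4),"E":(432,378),"vial":(552,386)}
def chk(ref,n):
  a=pickle.load(open(f"{ref}0.pkl","rb"))["pixels"];b=cam(ref);pickle.dump(b,open(f"{ref}{n}.pkl","wb"))
  c=pickle.load(open(f"{ref}0.pkl","rb"))
  for k,P in J.items():
    u,v=proj(c,[*P,30])[0].round().astype(int);w=9
    t=a[v-w:v+w+1,u-w:u+w+1];s=b["pixels"][v-w-16:v+w+17,u-w-16:u+w+17]
    m=cv2.matchTemplate(s,t,cv2.TM_CCOEFF_NORMED);_,mx,_,l=cv2.minMaxLoc(m);print(ref,k,(u,v),round(mx,2),l[0]-16,l[1]-16,"at0",round(float(m[16,16]),2))
chk("top",sys.argv[1]);chk("side",sys.argv[1])
E
python3 chk.py 8
```

```text
top A (np.int64(164), np.int64(170)) 1.0 0 0 at0 1.0
top C (np.int64(165), np.int64(203)) 1.0 0 0 at0 1.0
top D (np.int64(190), np.int64(202)) 1.0 0 0 at0 1.0
top E (np.int64(137), np.int64(204)) 1.0 0 0 at0 1.0
top vial (np.int64(137), np.int64(171)) 1.0 0 0 at0 1.0
side A (np.int64(196), np.int64(303)) 1.0 0 0 at0 1.0
side C (np.int64(243), np.int64(311)) 1.0 0 0 at0 1.0
side D (np.int64(250), np.int64(283)) 1.0 0 0 at0 1.0
side E (np.int64(233), np.int64(348)) 1.0 0 0 at0 1.0
side vial (np.int64(184), np.int64(339)) 1.0 0 0 at0 1.0
```

```bash
python3 -m jog '[0.8,1,-0.3,0,0, 0.8,1,-0.3,0,0, 0.8,1,-0.3,0,0, 0.8,1,-0.3,0,0, 0.8,1,-0.3,0,0, 0.8,1,-0.3,0,0, 0.8,1,-0.3,0,0, 0.8,1,-0.3,0,0, 0.8,1,-0.3,0,0, 0.8,1,-0.3,0,0, 0.8,1,-0.3,0,0, 0.8,1,-0.3,0,0]'
python3 -m jog '[0.8,1,-0.35,0,0, 0.8,1,-0.35,0,0, 0.8,1,-0.35,0,0, 0.8,1,-0.35,0,0, 0.8,0.1,0,1,0, 0.8,0,0,1,0, 0.8,0,0,0,0]'
python3 chk.py 9 | grep D; python3 mv.py '[441,191.3,19.5]'
```

```text
t: 19.27
tcp_pos: [460.0, 108.9, 171.5]
tool_rot: [0.0, 0.739, 0.674, 0.0]
contact_force: [-0.2, -0.1, 0.1]
gripper_width: 0.799
grip_force: 0.0
t: 20.15
tcp_pos: [439.3, 192.0, 130.6]
tool_rot: [-0.0, 0.739, 0.674, -0.001]
contact_force: [-1.0, 1.1, -0.3]
gripper_width: 0.802
grip_force: 0.0
top D (np.int64(190), np.int64(202)) 0.5 -13 -15 at0 0.23
side D (np.int64(250), np.int64(283)) 1.0 0 0 at0 1.0
tcp [440.4 192.  132.1] units [-0.03  0.03  5.63] F [ 0.4  1.  -0.1] w 0.797 t 20.25
```

```bash
python3 -m jog '[0.8,0,0,1,0, 0.8,0,0,1,0, 0.8,0,0,1,0, 0.8,0,0,1,0, 0.8,0,0,1,0, 0.8,-0.03,0.03,0.6,0, 0.8,0,0,0,0, 0.2,0,0,0,0, 0.2,0,0,0,0, 0.2,0,0,0,0, 0.2,0,0,0,0, 0.2,0,0,0,0]' 20
python3 -m jog '[0.2,0,0,0,0, 0.2,0,0,-0.5,0, 0.2,0,0,-1,0, 0.2,0,0,-1,0, 0.2,0,0,-1,0, 0.2,0,0,-1,0, 0.2,0,0,-1,0, 0.2,0,0,-1,0, 0.2,0,0,-0.5,0]'
python3 mv.py '[513.4,-97,56]'
```

```text
t: 21.75
tcp_pos: [441.0, 190.9, 19.6]
tool_rot: [-0.0, 0.739, 0.673, -0.0]
contact_force: [-3.0, -0.4, 5.2]
gripper_width: 0.397
grip_force: 20.0
t: 22.88
tcp_pos: [441.5, 190.9, 160.8]
tool_rot: [0.0, 0.739, 0.673, 0.001]
contact_force: [-0.2, 0.1, -2.2]
gripper_width: 0.399
grip_force: 20.0
tcp [441.5 190.9 160.8] units [-14.     4.92   5.24] F [-0.2  0.1 -2.2] w 0.399 t 22.875
```

```bash
python3 -m jog '[0.2,-1,0.35,0,0, 0.2,-1,0.35,0,0, 0.2,-1,0.35,0,0, 0.2,-1,0.35,0,0, 0.2,-1,0.35,0,0, 0.2,-1,0.35,0,0, 0.2,-1,0.35,0,0, 0.2,-1,0.35,0,0, 0.2,-1,0.35,0,0, 0.2,-1,0.35,0,0, 0.2,-1,0.35,0,0, 0.2,-1,0.35,0,0]'
python3 -m jog '[0.2,-1,0.36,0,0, 0.2,-1,0.36,0,0, 0.2,0,0,1,0, 0.2,0,0,1,0, 0.2,0,0,1,0, 0.2,0,0,0,0, 0.2,0,0,0,0]'
python3 mv.py '[513.8,-97,56]'
python3 - <<'E'
from h import *
import pickle
c=cam("wrist"); pickle.dump(c,open("w10.pkl","wb")); save(c,"w10.png",s=1.56)
E
```

```text
t: 24.38
tcp_pos: [502.3, -56.7, 159.3]
tool_rot: [-0.0, 0.739, 0.673, -0.0]
contact_force: [-0.2, 1.1, -2.2]
gripper_width: 0.401
grip_force: 20.0
t: 25.25
tcp_pos: [513.3, -97.4, 100.2]
tool_rot: [0.0, 0.739, 0.673, 0.0]
contact_force: [0.8, -0.2, -1.5]
gripper_width: 0.4
grip_force: 20.0
tcp [513.3 -97.4 100.2] units [0.02 0.02 2.21] F [ 0.8 -0.2 -1.5] w 0.4 t 25.25
```

```bash
python3 -m jog '[0.2,0,0.02,1,0, 0.2,0,0,0.7,0, 0.2,0,0,0.3,0, 0.2,0,0,0.2,0, 0.2,0,0,0,0]'
```

```text
t: 25.92
tcp_pos: [513.6, -97.2, 55.8]
tool_rot: [0.0, 0.739, 0.673, 0.0]
contact_force: [-0.4, -0.8, -2.3]
gripper_width: 0.399
grip_force: 20.0
```

```bash
python3 -m jog '[0.2,0,0,0,0, 0.7,0,0,0,0, 0.7,0,0,0,0, 0.7,0,0,0,0, 0.7,0,0,-0.5,0, 0.7,0,0,-1,0, 0.7,0,0,-1,0, 0.7,0,0,-1,0, 0.7,0,0,-1,0, 0.8,0,0,-1,0, 0.8,0,0,-0.3,0]'
python3 -m jog '[0.8,1,0.02,0,0, 0.8,1,0.02,0,0, 0.8,1,0.02,0,0, 0.8,1,0.02,0,0, 0.8,1,0.02,0,0, 0.8,1,0.02,0,0, 0.8,1,0.02,0,0, 0.8,1,0.02,0,0, 0.8,1,0.02,0,0, 0.8,1,0.02,0,0, 0.8,1,0.02,0,0, 0.8,1,0.02,0,0]'
python3 -m jog '[0.8,1,0,0,0, 0.8,1,0,0,0, 0.8,1,0,0,0, 0.8,1,0,0,0, 0.8,1,0,0,0, 0.8,1,0.1,0,0, 0.8,0.3,0,0,0, 0.8,0,0,0,0]'
python3 chk.py 11;python3 mv.py '[556.8,286.3,19.5]'
python3 - <<'E'
from h import *
import pickle
c=cam("wrist"); pickle.dump(c,open("w11.pkl","wb")); save(c,"w11.png",s=1.56)
E
```

```text
t: 27.3
tcp_pos: [513.7, -97.3, 173.1]
tool_rot: [0.001, 0.739, 0.673, 0.001]
contact_force: [-0.6, -0.2, -0.1]
gripper_width: 0.8
grip_force: 0.0
t: 28.8
tcp_pos: [540.7, 142.7, 171.5]
tool_rot: [-0.0, 0.739, 0.673, 0.0]
contact_force: [0.3, 0.6, 0.2]
gripper_width: 0.801
grip_force: 0.0
t: 29.8
tcp_pos: [554.3, 266.7, 171.3]
tool_rot: [-0.0, 0.739, 0.673, -0.0]
contact_force: [0.2, 0.3, -0.3]
gripper_width: 0.8
grip_force: 0.0
top A (np.int64(164), np.int64(170)) 0.3 -2 -14 at0 0.1
top C (np.int64(165), np.int64(203)) 0.26 11 -13 at0 0.03
top D (np.int64(190), np.int64(202)) 0.24 -8 0 at0 -0.04
top E (np.int64(137), np.int64(204)) 0.34 -7 5 at0 0.05
top vial (np.int64(137), np.int64(171)) 0.31 16 -14 at0 -0.21
side A (np.int64(196), np.int64(303)) 1.0 0 0 at0 1.0
side C (np.int64(243), np.int64(311)) 0.9 0 -1 at0 0.88
side D (np.int64(250), np.int64(283)) 0.37 -6 16 at0 -0.73
side E (np.int64(233), np.int64(348)) 0.98 0 0 at0 0.98
side vial (np.int64(184), np.int64(339)) 0.84 1 -1 at0 0.84
tcp [554.3 266.1 171.4] units [1.02 0.03 7.6 ] F [ 0.3 -0.   1. ] w 0.806 t 29.9
```

```bash
python3 -m jog '[0.8,1,0.05,1,0, 0.8,0,0,1,0, 0.8,0,0,1,0, 0.8,0,0,1,0, 0.8,0,0,1,0, 0.8,0,0,1,0, 0.8,0,0,1,0, 0.8,0,0,0.58,0, 0.8,0,0,0,0, 0.2,0,0,0,0, 0.2,0,0,0,0, 0.2,0,0,0,0]' 20
python3 -m jog '[0.2,0,0,0,0, 0.2,0,0,0,0, 0.2,0,0,0,0, 0.2,0,0,-0.5,0, 0.2,0,0,-1,0, 0.2,0,0,-1,0, 0.2,0,0,-1,0, 0.2,0,0,-1,0, 0.2,0,0,-1,0, 0.2,0,0,-1,0, 0.2,0,0,-0.5,0, 0.2,0,0,0,0]'
python3 mv.py '[517.6,-55.8,56]'
python3 - <<'E'
from h import *
import pickle
c=cam("wrist"); pickle.dump(c,open("w12.pkl","wb")); save(c,"w12.png",s=1.56)
from det import det
d=pickle.load(open("wrist6.pkl","rb")); s=manip.get_state()
print(det(d,(510,-138),z=98.4-19+47,win=6), det(c,s["tcp_pos"][:2],z=s["tcp_pos"][2]-19.5+47,win=6),s["tcp_pos"])
E
```

```text
t: 31.45
tcp_pos: [557.3, 286.5, 20.3]
tool_rot: [0.0, 0.739, 0.673, 0.0]
contact_force: [0.6, 0.1, -0.5]
gripper_width: 0.52
grip_force: 0.0
t: 32.95
tcp_pos: [557.3, 286.5, 160.6]
tool_rot: [0.0, 0.739, 0.673, 0.001]
contact_force: [0.3, -0.4, -1.3]
gripper_width: 0.402
grip_force: 20.0
tcp [557.3 286.5 160.6] units [-17.23  -0.38   5.22] F [ 0.3 -0.4 -1.3] w 0.402 t 32.95
[  49.8  509.5 -142. ] [ 36.2 558.6 293.3] [557.05713726 286.34925349 159.73249988]
```

```bash
python3 -m jog '[0.2,-1,-0.02,0,0, 0.2,-1,-0.02,0,0, 0.2,-1,-0.02,0,0, 0.2,-1,-0.02,0,0, 0.2,-1,-0.02,0,0, 0.2,-1,-0.02,0,0, 0.2,-1,-0.02,0,0, 0.2,-1,-0.02,0,0, 0.2,-1,-0.02,0,0, 0.2,-1,-0.02,0,0, 0.2,-1,-0.02,0,0, 0.2,-1,-0.02,0,0]'
python3 -m jog '[0.2,-1,-0.03,0,0, 0.2,-1,-0.03,0,0, 0.2,-1,-0.03,0,0, 0.2,-1,-0.03,0,0, 0.2,-1,-0.03,0,0, 0.2,-0.2,0,0,0, 0.2,0,0,1,0, 0.2,0,0,1,0, 0.2,0,0,1,0, 0.2,0,0,0,0, 0.2,0,0,0,0]'
python3 mv.py '[517.7,-56,56]'
python3 - <<'E'
from h import *
import pickle
c=cam("wrist"); pickle.dump(c,open("w13.pkl","wb")); save(c,"w13.png",s=1.56)
E
```

```text
t: 34.5
tcp_pos: [529.8, 46.6, 159.9]
tool_rot: [0.0, 0.739, 0.673, 0.0]
contact_force: [1.0, -0.7, -1.2]
gripper_width: 0.4
grip_force: 20.0
t: 35.88
tcp_pos: [517.6, -55.3, 100.6]
tool_rot: [0.0, 0.739, 0.673, 0.0]
contact_force: [-0.4, -0.7, -1.5]
gripper_width: 0.402
grip_force: 20.0
tcp [517.6 -55.3 100.6] units [-0.04  0.01  2.23] F [-0.4 -0.7 -1.5] w 0.402 t 35.875
```

```bash
python3 -m jog '[0.2,-0.02,0,1,0, 0.2,0,0,0.7,0, 0.2,0,0,0.3,0, 0.2,0,0,0.2,0, 0.2,0,0,0,0]'
```

```text
t: 36.55
tcp_pos: [517.4, -55.8, 56.1]
tool_rot: [0.0, 0.739, 0.673, 0.0]
contact_force: [0.0, 0.7, -2.0]
gripper_width: 0.399
grip_force: 20.0
```

```bash
python3 -m jog '[0.2,0,0,0,0, 0.7,0,0,0,0, 0.7,0,0,0,0, 0.7,0,0,0,0, 0.7,0,0,-0.5,0, 0.7,0,0,-1,0, 0.7,0,0,-1,0, 0.7,0,0,-1,0, 0.7,0,0,-1,0, 0.8,0,0,-1,0, 0.8,0,0,-0.3,0]'
python3 chk.py 14
python3 -m jog '[0.8,1,-0.35,0,0, 0.8,1,-0.35,0,0, 0.8,1,-0.35,0,0, 0.8,1,-0.35,0,0, 0.8,1,-0.35,0,0, 0.8,1,-0.35,0,0, 0.8,1,-0.35,0,0, 0.8,1,-0.35,0,0, 0.8,1,-0.35,0,0, 0.8,1,-0.35,0,0, 0.8,1,-0.35,0,0, 0.8,1,-0.35,0,0]'
python3 -m jog '[0.8,1,-0.35,0,0, 0.8,1,-0.35,0,0, 0.8,1,-0.35,0,0, 0.8,1,-0.35,0,0, 0.8,0.3,0,0,0, 0.8,0,0,0,0]'
python3 mv.py '[435.4,279,19.5]'; python3 chk.py 15|grep -v A
python3 - <<'E'
from h import *
import pickle
c=cam("wrist"); pickle.dump(c,open("w15.pkl","wb")); save(c,"w15.png",s=1.56)
E
```

```text
t: 37.92
tcp_pos: [517.6, -55.8, 173.4]
tool_rot: [0.001, 0.739, 0.673, 0.001]
contact_force: [-0.3, 0.9, -0.6]
gripper_width: 0.797
grip_force: 0.0
top A (np.int64(164), np.int64(170)) 0.16 2 -6 at0 -0.02
top C (np.int64(165), np.int64(203)) 1.0 0 0 at0 1.0
top D (np.int64(190), np.int64(202)) 0.33 -9 14 at0 0.26
top E (np.int64(137), np.int64(204)) 1.0 0 0 at0 1.0
top vial (np.int64(137), np.int64(171)) 1.0 0 0 at0 1.0
side A (np.int64(196), np.int64(303)) 0.27 4 -13 at0 0.17
side C (np.int64(243), np.int64(311)) 1.0 0 0 at0 1.0
side D (np.int64(250), np.int64(283)) 0.38 16 -1 at0 -0.28
side E (np.int64(233), np.int64(348)) 1.0 0 0 at0 1.0
side vial (np.int64(184), np.int64(339)) 1.0 0 0 at0 1.0
t: 39.52
tcp_pos: [455.5, 191.6, 171.0]
tool_rot: [-0.0, 0.739, 0.673, -0.001]
contact_force: [-0.3, -0.4, -0.1]
gripper_width: 0.8
grip_force: 0.0
t: 40.28
tcp_pos: [436.2, 279.1, 171.3]
tool_rot: [-0.0, 0.739, 0.673, -0.0]
contact_force: [0.4, -1.2, -0.4]
gripper_width: 0.8
grip_force: 0.0
tcp [436.2 279.1 171.3] units [-0.   -0.03  7.59] F [ 0.4 -1.2 -0.4] w 0.8 t 40.275
top C (np.int64(165), np.int64(203)) 0.3 -8 -8 at0 0.22
top D (np.int64(190), np.int64(202)) 0.29 3 -6 at0 -0.03
top E (np.int64(137), np.int64(204)) 0.4 -4 -15 at0 0.02
top vial (np.int64(137), np.int64(171)) 0.58 6 15 at0 0.04
side C (np.int64(243), np.int64(311)) 1.0 0 0 at0 1.0
side D (np.int64(250), np.int64(283)) 0.43 15 14 at0 -0.09
side E (np.int64(233), np.int64(348)) 0.92 0 1 at0 0.88
side vial (np.int64(184), np.int64(339)) 0.93 0 0 at0 0.93
```

```bash
python3 -m jog '[0.8,0,-0.03,1,0, 0.8,0,0,1,0, 0.8,0,0,1,0, 0.8,0,0,1,0, 0.8,0,0,1,0, 0.8,0,0,1,0, 0.8,0,0,1,0, 0.8,0,0,0.58,0, 0.8,0,0,0,0, 0.2,0,0,0,0, 0.2,0,0,0,0, 0.2,0,0,0,0]' 20
python3 -m jog '[0.2,0,0,0,0, 0.2,0,0,0,0, 0.2,0,0,0,0, 0.2,0,0,-0.5,0, 0.2,0,0,-1,0, 0.2,0,0,-1,0, 0.2,0,0,-1,0, 0.2,0,0,-1,0, 0.2,0,0,-1,0, 0.2,0,0,-1,0, 0.2,0,0,-0.5,0, 0.2,0,0,0,0]'
python3 mv.py '[521.5,-15.3,56]'
```

```text
t: 41.92
tcp_pos: [435.7, 279.4, 20.6]
tool_rot: [0.0, 0.739, 0.673, 0.0]
contact_force: [-0.3, 0.2, -0.4]
gripper_width: 0.517
grip_force: 0.0
t: 43.42
tcp_pos: [435.8, 279.4, 160.7]
tool_rot: [0.0, 0.739, 0.673, 0.001]
contact_force: [0.4, 0.4, -0.3]
gripper_width: 0.403
grip_force: 20.0
tcp [435.8 279.4 160.7] units [-14.27   5.64   5.23] F [ 0.4  0.4 -0.3] w 0.403 t 43.425
```

```bash
python3 -m jog '[0.2,-1,0.4,0,0, 0.2,-1,0.4,0,0, 0.2,-1,0.4,0,0, 0.2,-1,0.4,0,0, 0.2,-1,0.4,0,0, 0.2,-1,0.4,0,0, 0.2,-1,0.4,0,0, 0.2,-1,0.4,0,0, 0.2,-1,0.4,0,0, 0.2,-1,0.4,0,0, 0.2,-1,0.4,0,0, 0.2,-1,0.4,0,0]'
python3 -m jog '[0.2,-1,0.4,0,0, 0.2,-1,0.4,0,0, 0.2,-0.27,0.04,0,0, 0.2,0,0,1,0, 0.2,0,0,1,0, 0.2,0,0,1,0, 0.2,0,0,0,0, 0.2,0,0,0,0]'
python3 mv.py '[521.5,-15,56]'
```

```text
t: 44.92
tcp_pos: [508.5, 30.7, 159.3]
tool_rot: [-0.001, 0.739, 0.673, -0.001]
contact_force: [0.2, 0.3, -0.9]
gripper_width: 0.399
grip_force: 20.0
t: 45.92
tcp_pos: [521.4, -15.1, 100.9]
tool_rot: [0.0, 0.739, 0.673, 0.0]
contact_force: [-0.6, 0.8, -0.8]
gripper_width: 0.398
grip_force: 20.0
tcp [521.4 -15.1 100.9] units [0.01 0.   2.24] F [-0.6  0.8 -0.8] w 0.398 t 45.925
```

```bash
python3 -m jog '[0.2,0,0,1,0, 0.2,0,0,0.7,0, 0.2,0,0,0.3,0, 0.2,0,0,0.2,0, 0.2,0,0,0,0]'
```

```text
t: 46.55
tcp_pos: [521.4, -15.4, 56.5]
tool_rot: [0.0, 0.739, 0.673, 0.0]
contact_force: [-0.6, 0.1, -1.3]
gripper_width: 0.399
grip_force: 20.0
```

```bash
python3 -m jog '[0.2,0,0,0,0, 0.7,0,0,0,0, 0.7,0,0,0,0, 0.7,0,0,0,0, 0.7,0,0,-0.5,0, 0.7,0,0,-1,0, 0.7,0,0,-1,0, 0.7,0,0,-1,0, 0.7,0,0,-1,0, 0.8,0,0,-1,0, 0.8,0,0,-0.3,0]'
python3 - <<'E'
from h import *
import pickle
c=cam("wrist"); pickle.dump(c,open("w16.pkl","wb")); save(c,"w16.png",s=1.56)
E
python3 chk.py 16 | grep -E "E|vial"
python3 -m jog '[0.8,1,-0.35,0,0, 0.8,1,-0.35,0,0, 0.8,1,-0.35,0,0, 0.8,1,-0.35,0,0, 0.8,1,-0.35,0,0, 0.8,1,-0.35,0,0, 0.8,1,-0.35,0,0, 0.8,1,-0.35,0,0, 0.8,1,-0.35,0,0, 0.8,1,-0.35,0,0, 0.8,1,-0.35,0,0, 0.8,1,-0.35,0,0]'
python3 -m jog '[0.8,1,-0.35,0,0, 0.8,1,-0.35,0,0, 0.8,1,-0.35,0,0, 0.8,1,-0.35,0,0, 0.8,1,-0.35,0,0, 0.8,0,0,0,0, 0.8,0,0,0,0]'
python3 - <<'E'
from h import *
import pickle
c=cam("wrist"); pickle.dump(c,open("w17.pkl","wb"))
d=pickle.load(open("w16.pkl","rb"))
a=cv2.resize(c["pixels"][0:260,90:430],None,fx=2.35,fy=2.35,interpolation=cv2.INTER_CUBIC)[:,:799]
T=cam("top");S=cam("side");pickle.dump(S,open("s17.pkl","wb"))
o=np.zeros((600,799,3),np.uint8);
a=cv2.resize(c["pixels"][0:240,100:420],None,fx=1.6,fy=1.6,interpolation=cv2.INTER_CUBIC)
b=cv2.resize(S["pixels"][150:250,170:300],None,fx=2.1,fy=2.1,interpolation=cv2.INTER_CUBIC)
e=cv2.resize(d["pixels"][150:384,150:420],None,fx=1.0,fy=1.0)
o[:384,:512]=a; o[:210,512:512+273]=b; o[215:215+234,512:512+270]=e
cv2.imwrite("pics/comp.png",o)
print(proj(c,[432,378,55])[0])
E
python3 mv.py '[432,378,19.5]'
```

```text
t: 47.92
tcp_pos: [521.6, -15.4, 173.8]
tool_rot: [0.001, 0.739, 0.673, 0.001]
contact_force: [-0.9, -1.0, -0.3]
gripper_width: 0.799
grip_force: 0.0
top E (np.int64(137), np.int64(204)) 1.0 0 0 at0 1.0
top vial (np.int64(137), np.int64(171)) 1.0 0 0 at0 1.0
side E (np.int64(233), np.int64(348)) 1.0 0 0 at0 1.0
side vial (np.int64(184), np.int64(339)) 1.0 0 0 at0 1.0
t: 49.58
tcp_pos: [459.5, 232.0, 171.3]
tool_rot: [-0.0, 0.739, 0.673, -0.001]
contact_force: [-0.3, 0.1, -0.2]
gripper_width: 0.797
grip_force: 0.0
t: 50.45
tcp_pos: [434.5, 333.9, 172.0]
tool_rot: [0.0, 0.739, 0.673, -0.0]
contact_force: [-0.6, 0.5, -0.4]
gripper_width: 0.797
grip_force: 0.0
[248.22408881 130.27915996]
tcp [434.7 333.8 172.3] units [ 2.19 -0.35  7.64] F [ 0.2  0.  -0.5] w 0.799 t 50.6
```

View pics/comp.png

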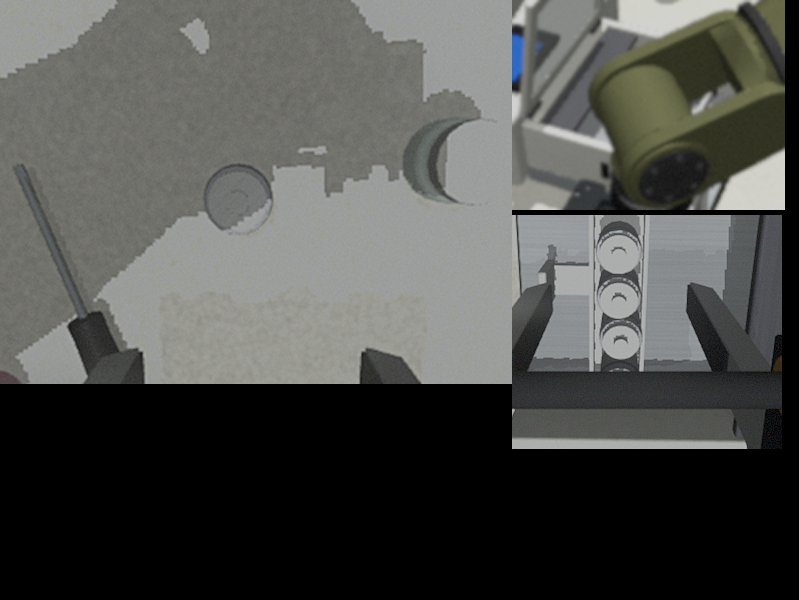

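```bash
python3 - <<'E'
from cal import *
c=pickle.load(open("w17.pkl","rb"));d=pickle.load(open("w16.pkl","rb"))
print(onz(c,249.8,124.8,55).round(1), onz(c,238.5/1.6+99.5,199/1.6,49).round(1))
for u,v in((256,184),(257,232),(258,275)): print(w2m(onz(d,u,v,91)).round(1))
print(w2m(manip.get_state()["tcp_pos"]).round(1))
E
python3 mv.py '[433,381,19.5]'
```

```text
[433.8 382.5  55. ] [432.6 382.4  49. ]
[[-38.4  46.6  91. ]]
[[-37.6   6.1  91. ]]
[[-36.8 -33.   91. ]]
[[-157.9  380.9  172.3]]
tcp [434.7 333.8 172.3] units [ 2.34 -0.31  7.64] F [ 0.2  0.  -0.5] w 0.799 t 50.6
```

```bash
python3 - <<'E'
from cal import *
a=pickle.load(open("wrist7.pkl","rb"));d=pickle.load(open("w16.pkl","rb"))
g=lambda c:cv2.cvtColor(c["pixels"],cv2.COLOR_BGR2GRAY)
t=g(a)[189-23:189+24,257-23:257+24]
s=g(d)[150:320,210:310]
m=cv2.matchTemplate(s,t,cv2.TM_CCOEFF_NORMED)
for _ in range(4):
    _,mx,_,l=cv2.minMaxLoc(m); u,v=l[0]+23+210,l[1]+23+150; print(round(mx,2),u,v,w2m(onz(d,u,v,91)).round(1)); cv2.circle(m,l,20,-1,-1)
E
```

```text
0.79 257 185 [[-37.7  45.8  91. ]]
0.67 257 232 [[-37.6   6.1  91. ]]
0.5 259 275 [[-35.9 -33.   91. ]]
0.34 233 276 [[-57.9 -33.9  91. ]]
```

```bash
python3 -m jog '[0.8,-1,0.27,0,0, 0.8,-1,0.27,0,0, 0.8,-1,0.27,0,0, 0.8,-1,0.27,0,0, 0.8,-1,0.27,0,0, 0.8,-1,0.27,0,0, 0.8,-1,0.27,0,0, 0.8,-1,0.27,0,0, 0.8,-1,0.27,0,0, 0.8,-1,0.27,0,0, 0.8,-1,0.27,0,0, 0.8,-1,0.27,0,0]'
python3 -m jog '[0.8,-1,0.27,0,0, 0.8,-1,0.27,0,0, 0.8,-1,0.27,0,0, 0.8,-1,0.27,0,0, 0.8,-1,0.27,0,0, 0.8,-1,0.27,0,0, 0.8,-1,0.27,0,0, 0.8,-1,0.27,0,0, 0.8,-1,0.27,0,0, 0.8,-1,0.27,0,0, 0.8,0,0,0,0, 0.8,0,0,0,0]'
python3 - <<'E'
from cal import *
d=cam("wrist");pickle.dump(d,open("w18.pkl","wb"))
a=pickle.load(open("wrist7.pkl","rb"))
g=lambda c:cv2.cvtColor(c["pixels"],cv2.COLOR_BGR2GRAY)
t=g(a)[189-23:189+24,257-23:257+24]
s=g(d)[0:330,210:310]
m=cv2.matchTemplate(s,t,cv2.TM_CCOEFF_NORMED)
for _ in range(5):
    _,mx,_,l=cv2.minMaxLoc(m); u,v=l[0]+23+210,l[1]+23; print(round(mx,2),u,v,w2m(onz(d,u,v,91)).round(1)); cv2.circle(m,l,20,-1,-1)
# trough ends & jar nominal projections
from cal import m2w
print(w2m(manip.get_state()["tcp_pos"]).round(1))
for y in(-82,-41,0,41,82):print(y,proj(d,m2w([-38.5,y,91]))[0].round(1))
# column profile down the trough centre
im=cv2.resize(d["pixels"][0:250,200:320],None,fx=2.4,fy=2.4,interpolation=cv2.INTER_CUBIC)
S=cam("side");b=cv2.resize(S["pixels"][145:260,165:305],None,fx=3.5,fy=3.5,interpolation=cv2.INTER_CUBIC)
o=np.zeros((600,790,3),np.uint8);o[:600,:288]=im;o[:402,292:292+490]=b;cv2.imwrite("pics/comp2.png",o)
E
```

```text
t: 52.1
tcp_pos: [476.5, 87.5, 172.4]
tool_rot: [0.0, 0.74, 0.673, 0.0]
contact_force: [0.7, -0.2, -1.1]
gripper_width: 0.801
grip_force: 0.0
t: 53.6
tcp_pos: [511.5, -114.7, 172.1]
tool_rot: [-0.0, 0.739, 0.673, -0.0]
contact_force: [0.5, 0.6, -0.2]
gripper_width: 0.802
grip_force: 0.0
0.89 259 217 [[-37.  -80.1  91. ]]
0.65 260 160 [[-36.4 -33.7  91. ]]
0.61 258 55 [[-38.  42.  91.]]
0.57 268 285 [[ -29.3 -141.3   91. ]]
0.32 282 168 [[-19.3 -40.   91. ]]
[[-39.5 -58.2 172.2]]
-82 [257.2 219.2]
-41 [257.2 169.3]
0 [257.2 115.3]
41 [257.3  56.6]
82 [257.3  -7.4]
```

View pics/comp2.png

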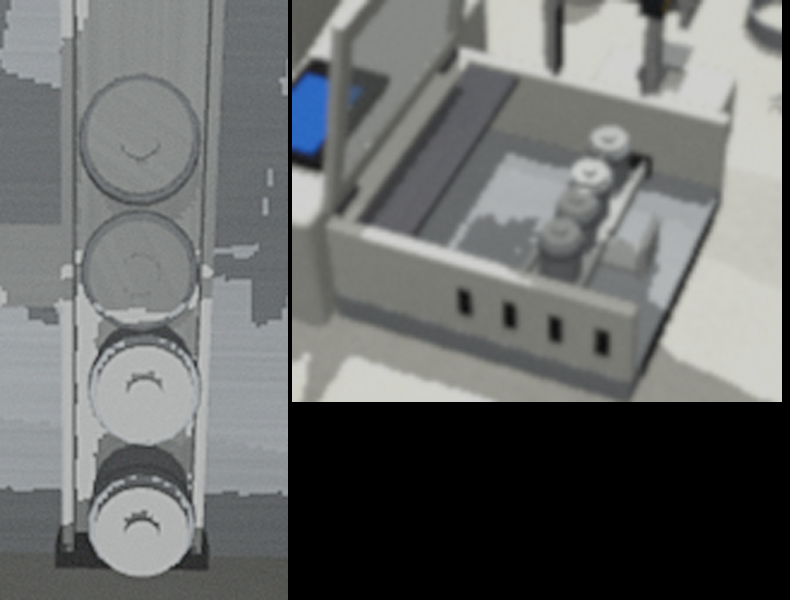

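```bash
python3 -m jog '[0.8,1,-0.26,0,0, 0.8,1,-0.26,0,0, 0.8,1,-0.26,0,0, 0.8,1,-0.26,0,0, 0.8,1,-0.26,0,0, 0.8,1,-0.26,0,0, 0.8,1,-0.26,0,0, 0.8,1,-0.26,0,0, 0.8,1,-0.26,0,0, 0.8,1,-0.26,0,0, 0.8,1,-0.26,0,0, 0.8,1,-0.26,0,0]'
python3 -m jog '[0.8,1,-0.26,0,0, 0.8,1,-0.26,0,0, 0.8,1,-0.26,0,0, 0.8,1,-0.26,0,0, 0.8,1,-0.26,0,0, 0.8,1,-0.26,0,0, 0.8,1,-0.26,0,0, 0.8,1,-0.26,0,0, 0.8,1,-0.26,0,0, 0.8,1,-0.26,0,0, 0.8,0,0,0,0, 0.8,0,0,0,0]'
python3 - <<'E'
from cal import *
from det import det
d=cam("wrist");pickle.dump(d,open("w19.pkl","wb"));c=pickle.load(open("w17.pkl","rb"))
print(manip.get_state()["tcp_pos"].round(1))
for e in(c,d):print(det(e,(433,381),win=8),proj(e,[433,381,50])[0])
for e in(c,d):
    g=cv2.cvtColor(e["pixels"],cv2.COLOR_BGR2GRAY);u,v=proj(e,[433,381,47])[0].round().astype(int)
    r=g[v-40:v+41,u-40:u+41];h=cv2.HoughCircles(cv2.GaussianBlur(r,(0,0),1),cv2.HOUGH_GRADIENT_ALT,1.5,20,param1=60,param2=.6,minRadius=12,maxRadius=30)
    if h is not None:
        for x,y,q in h.reshape(-1,3): print("hough",x+u-40,y+v-40,q,onz(e,x+u-40,y+v-40,44).round(1))
a=chk=None
E
python3 chk.py 19|grep -E "side (E|v)"
```

```text
t: 55.2
tcp_pos: [471.0, 131.8, 172.4]
tool_rot: [-0.0, 0.739, 0.674, 0.0]
contact_force: [-0.0, 0.3, 0.1]
gripper_width: 0.798
grip_force: 0.0
t: 56.7
tcp_pos: [438.9, 333.7, 172.1]
tool_rot: [0.0, 0.739, 0.673, -0.0]
contact_force: [0.5, 0.2, 0.5]
gripper_width: 0.8
grip_force: 0.0
[439.  333.5 172.2]
[ 35.3 432.5 382.5] [249.17250187 126.10005799]
[ 35.5 432.5 383. ] [244.10964605 126.28731603]
hough 248.0 125.0 20.793753 [431.9 381.5  44. ]
hough 243.0 125.0 20.49039 [431.9 381.7  44. ]
side E (np.int64(233), np.int64(348)) 0.82 0 -10 at0 0.79
side vial (np.int64(184), np.int64(339)) 0.91 -1 0 at0 0.9
```

```bash
python3 -m jog '[0.8,1,-0.3,0,0, 0.8,1,-0.23,0,0, 0.8,0.36,0,1,0, 0.8,0,0,1,0, 0.8,0,0,0,0, 0.8,0,0,0,0]'
cat > hg.py <<'E'
from cal import *
def hg(e,P,z=44,n=45):
    g=cv2.cvtColor(e["pixels"],cv2.COLOR_BGR2GRAY);u,v=proj(e,[*P,z])[0].round().astype(int)
    v0,u0=max(v-n,0),u-n;r=g[v0:v+n+1,u0:u+n+1];h=cv2.HoughCircles(cv2.GaussianBlur(r,(0,0),1),cv2.HOUGH_GRADIENT_ALT,1.5,10,param1=60,param2=.5,minRadius=12,maxRadius=36)
    f=e["K"][0,0]
    for x,y,q in ([] if h is None else h.reshape(-1,3)):
        W=onz(e,x+u0,y+v0,z);D=(e["R"]@W+e["t"])[2];print(W.round(1),"r mm",round(q*D/f,1),(x+u0,y+v0))
if __name__=="__main__":
    d=cam("wrist");pickle.dump(d,open("w20.pkl","wb"));hg(d,(432.5,381.5))
    print("B5");e=pickle.load(open("wrist5.pkl","rb"));hg(e,(551,200.4));hg(e,(557,286));hg(e,(435.5,279.2))
    print("w16");e=pickle.load(open("w16.pkl","rb"));hg(e,(521,-15),80);hg(e,(518,-55),80)
    print("w18");e=pickle.load(open("w18.pkl","rb"));hg(e,(521,-15),80);hg(e,(518,-55),80)
E
python3 hg.py; python3 mv.py '[433,381.5,19.5]'
```

```text
t: 57.6
tcp_pos: [432.9, 382.0, 132.4]
tool_rot: [-0.0, 0.739, 0.673, 0.0]
contact_force: [-0.9, -0.8, 0.8]
gripper_width: 0.799
grip_force: 0.0
[431.8 377.9  44. ] r mm 18.4 (np.float64(255.0), np.float64(193.5))
B5
[549.7 195.8  44. ] r mm 18.1 (np.float64(254.5), np.float64(191.0))
[557.4 288.   44. ] r mm 18.6 (np.float64(253.0), np.float64(70.0))
[431.2 278.7  44. ] r mm 19.7 (np.float64(87.0), np.float64(99.5))
w16
[522.1 -18.6  80. ] r mm 21.6 (np.float64(256.5), np.float64(190.5))
[518.  -57.9  80. ] r mm 20.7 (np.float64(256.0), np.float64(235.0))
w18
[521. -15.  80.] r mm 20.5 (np.float64(256.0), np.float64(57.0))
[518.  -54.8  80. ] r mm 17.5 (np.float64(257.0), np.float64(112.0))
tcp [433.  382.  132.7] units [-0.03  0.    5.66] F [0.3 0.4 0.4] w 0.8 t 57.65
```

```bash
python3 -m jog '[0.8,0,0,1,0, 0.8,0,0,1,0, 0.8,0,0,1,0, 0.8,0,0,1,0, 0.8,0,0,1,0, 0.8,0,0,0.63,0, 0.8,0,0,0,0, 0.2,0,0,0,0, 0.2,0,0,0,0, 0.2,0,0,0,0, 0.2,0,0,0,0, 0.2,0,0,0,0]' 20
python3 -m jog '[0.2,0,0,0,0, 0.2,0,0,-0.5,0, 0.2,0,0,-1,0, 0.2,0,0,-1,0, 0.2,0,0,-1,0, 0.2,0,0,-1,0, 0.2,0,0,-1,0, 0.2,0,0,-1,0, 0.2,0,0,-0.5,0, 0.2,0,0,0,0]'
python3 - <<'E'
from cal import *
from hg import hg
s=manip.get_state();p0=s["tcp_pos"];print(p0.round(1))
d=cam("wrist");pickle.dump(d,open("w21.pkl","wb"))
print("held E");hg(d,p0[:2],p0[2]-20+44,60)
e=pickle.load(open("wrist6.pkl","rb"));print("held B, tcp 509.7,-138.2");hg(e,(510,-138.2),99.5-20+44,60)
e=pickle.load(open("w12.pkl","rb"));print("held A, tcp 557.2 286.4");hg(e,(557,286.4),160-20+44,60)
e=pickle.load(open("w13.pkl","rb"));print("held A, tcp 517.6 -55.3");hg(e,(517.6,-55.3),100.6-20+44,60)
print(m2w([-39,82.3,56]))
E
python3 mv.py '[525.3,25.3,56]'
```

```text
t: 59.15
tcp_pos: [432.7, 381.9, 19.8]
tool_rot: [-0.0, 0.739, 0.673, 0.0]
contact_force: [-1.2, -1.1, 2.4]
gripper_width: 0.399
grip_force: 20.0
t: 60.4
tcp_pos: [432.9, 381.9, 160.1]
tool_rot: [0.0, 0.739, 0.673, 0.0]
contact_force: [-0.1, 0.4, -1.4]
gripper_width: 0.402
grip_force: 20.0
[432.9 381.9 160.1]
held E
[433.4 396.2 184.1] r mm 15.0 (np.float64(253.5), np.float64(222.0))
[433.  376.3 184.1] r mm 17.0 (np.float64(256.5), np.float64(259.5))
[433.  376.3 184.1] r mm 7.2 (np.float64(256.5), np.float64(259.5))
held B, tcp 509.7,-138.2
[ 510.8 -128.2  123.5] r mm 9.4 (np.float64(256.0), np.float64(231.5))
held A, tcp 557.2 286.4
[558.4 282.9 184. ] r mm 7.1 (np.float64(258.0), np.float64(255.0))
held A, tcp 517.6 -55.3
[515.4 -69.8 124.6] r mm 15.6 (np.float64(253.5), np.float64(276.0))
[521.9 -39.8 124.6] r mm 14.6 (np.float64(261.0), np.float64(219.0))
[518.1 -49.6 124.6] r mm 10.7 (np.float64(255.0), np.float64(238.5))
[518.1 -49.6 124.6] r mm 15.8 (np.float64(255.0), np.float64(238.5))
[536.6 -81.2 124.6] r mm 8.4 (np.float64(297.0), np.float64(292.5))
[518.7 -58.5 124.6] r mm 7.7 (np.float64(258.0), np.float64(255.0))
[[525.22819261  25.34570764  56.        ]]
tcp [432.6 381.8 159.3] units [-17.31   6.28   5.17] F [ 0.4  0.5 -1.4] w 0.397 t 60.45
```

```bash
python3 - <<'E'
from cal import *
for f,P,o in(("w21.pkl",(432.8,381.9,160),(256.5,259.5)),("w12.pkl",(557.2,286.4,160),(258,255)),("w13.pkl",(517.6,-55.3,100.6),(258,255)),("wrist6.pkl",(509.9,-138.2,99.2),(257.5,258.5))):
    e=pickle.load(open(f,"rb"));P=np.array(P)+[0,0,35]
    print(f,proj(e,P)[0].round(1),o,(onz(e,*o,P[2])-P).round(1))
E
```

```text
w21.pkl [255.  259.5] (256.5, 259.5) [ 0.7 -0.   0. ]
w12.pkl [254.9 259.1] (258, 255) [1.6 1.9 0. ]
w13.pkl [255.1 259.6] (258, 255) [1.6 2.2 0. ]
wrist6.pkl [255.9 260.9] (257.5, 258.5) [0.8 1.2 0. ]
```

```bash
python3 -m jog '[0.2,-1,0.36,0,0, 0.2,-1,0.36,0,0, 0.2,-1,0.36,0,0, 0.2,-1,0.36,0,0, 0.2,-1,0.36,0,0, 0.2,-1,0.36,0,0, 0.2,-1,0.36,0,0, 0.2,-1,0.36,0,0, 0.2,-1,0.36,0,0, 0.2,-1,0.36,0,0, 0.2,-1,0.36,0,0, 0.2,-1,0.36,0,0]'
python3 -m jog '[0.2,-1,0.38,0,0, 0.2,-1,0.38,0,0, 0.2,-1,0.38,0,0, 0.2,-1,0.38,0,0, 0.2,-1,0.38,0,0, 0.2,-0.3,0.05,0,0, 0.2,0,0,1,0, 0.2,0,0,1,0, 0.2,0,0,1,0, 0.2,0,0,0,0, 0.2,0,0,0,0]'
python3 mv.py '[525.3,25.5,56]'
```

```text
t: 61.95
tcp_pos: [496.5, 133.2, 159.7]
tool_rot: [0.0, 0.74, 0.673, 0.0]
contact_force: [0.3, 0.8, -1.1]
gripper_width: 0.401
grip_force: 20.0
t: 63.32
tcp_pos: [525.5, 25.7, 100.5]
tool_rot: [0.0, 0.739, 0.673, 0.0]
contact_force: [-0.8, 0.4, -1.5]
gripper_width: 0.402
grip_force: 20.0
tcp [525.5  25.7 100.5] units [-0.01 -0.01  2.23] F [-0.8  0.4 -1.5] w 0.402 t 63.325
```

```bash
python3 -m jog '[0.2,0,0,1,0, 0.2,0,0,0.6,0, 0.2,0,0,0.2,0, 0.2,0,0,0.2,0, 0.2,0,0,0.2,0, 0.2,0,0,0,0]'
```

```text
t: 64.08
tcp_pos: [525.4, 25.7, 55.8]
tool_rot: [0.0, 0.739, 0.673, 0.0]
contact_force: [-0.4, 0.6, -1.2]
gripper_width: 0.4
grip_force: 20.0
```

```bash
python3 -m jog '[0.2,0,0,0,0, 0.7,0,0,0,0, 0.7,0,0,0,0, 0.7,0,0,0,0, 0.7,0,0,-0.5,0, 0.7,0,0,-1,0, 0.7,0,0,-1,0, 0.7,0,0,-1,0, 0.7,0,0,-1,0, 0.7,0,0,-1,0, 0.7,0,0,-0.3,0]'
python3 -m jog '[0,-1,-1,0,0, 0,-1,-1,0,0, 0,-1,-1,0,0, 0,-1,-1,0,0, 0,-0.1,-0.5,0,0, 0,0,0,0,0]'
python3 -m jog '[0,0,0,0,-1, 0,0,0,0,-1, 0,0,0,0,-1, 0,0,0,0,-1, 0,0,0,0,-1, 0,0,0,0,-1, 0,0,0,0,-1, 0,0,0,0,-1, 0,0,0,0,-1, 0,0,0,0,-1, 0,0,0,0,-1, 0,0,0,0,-1]'
python3 -m jog '[0,0,0,0,-1, 0,0,0,0,-0.09, 0,0,0,0,0]'
python3 - <<'E'
from cal import *
from hg import hg
for y,n in((-81,"B"),(-36,"D"),(2.5,"A"),(41,"C"),(82.5,"E")):
    P=m2w([-38.5,y,80])[0]
    for nm in("top","side"):
        c=cam(nm); u,v=proj(c,P)[0].round().astype(int); t=c["pixels"][v-8:v+9,u-8:u+9]; print(n,nm,(u,v),t.mean().round(),t.std().round())
d=cam("wrist");pickle.dump(d,open("w22.pkl","wb"));print(proj(d,m2w([-38.5,0,80])),manip.get_state()["tcp_pos"])
pickle.dump(cam("side"),open("s22.pkl","wb"));pickle.dump(cam("top"),open("t22.pkl","wb"))
E
python3 mv.py '[427,-48,50]'
```

```text
t: 65.45
tcp_pos: [525.7, 25.6, 173.2]
tool_rot: [0.001, 0.739, 0.673, 0.001]
contact_force: [0.2, 0.3, -0.1]
gripper_width: 0.702
grip_force: 0.0
t: 66.2
tcp_pos: [427.9, -47.3, 171.8]
tool_rot: [0.0, 0.74, 0.673, 0.0]
contact_force: [0.5, 0.0, -0.6]
gripper_width: 0.1
grip_force: 0.0
t: 67.7
tcp_pos: [428.6, -47.0, 171.5]
tool_rot: [-0.0, 0.11, 0.994, 0.0]
contact_force: [0.3, 0.3, 0.2]
gripper_width: 0.006
grip_force: 0.0
t: 68.08
tcp_pos: [428.3, -47.3, 171.6]
tool_rot: [-0.0, 0.048, 0.999, 0.0]
contact_force: [0.9, 0.2, -0.1]
gripper_width: 0.007
grip_force: 0.0
B top (np.int64(284), np.int64(180)) 83.0 39.0
B side (np.int64(254), np.int64(186)) 127.0 37.0
D top (np.int64(271), np.int64(179)) 68.0 17.0
D side (np.int64(250), np.int64(195)) 138.0 37.0
A top (np.int64(260), np.int64(178)) 67.0 14.0
A side (np.int64(245), np.int64(203)) 151.0 33.0
C top (np.int64(248), np.int64(177)) 64.0 12.0
C side (np.int64(241), np.int64(211)) 149.0 35.0
E top (np.int64(236), np.int64(176)) 67.0 27.0
E side (np.int64(236), np.int64(220)) 160.0 30.0
[[257.65313563 286.46087914]] [427.97421514 -47.61798509 171.66351849]
tcp [428.  -47.6 171.7] units [ 0.05 -0.03  6.08] F [0.4 0.2 0.7] w 0.005 t 68.725
```

```bash
cat > stand.py <<'E'
import sys
from cal import *
def stand(cx,s,z=92-8):
    a=pickle.load(open("side0.pkl","rb"))
    for y,n in((-81,"B"),(-36,"D"),(2.5,"A"),(41,"C"),(82.5,"E")):
        best=(-1,)
        for P in((557,286.3),(435.5,279),(441,191.4),(432,381)):
            u,v=proj(a,[*P,47])[0].round().astype(int);t=a["pixels"][v-7:v+7,u-7:u+8]
            U,V=proj(s,m2w([cx,y,83]))[0].round().astype(int);w=5
            m=cv2.matchTemplate(s["pixels"][V-7-w:V+7+w,U-7-w:U+8+w],t,cv2.TM_CCOEFF_NORMED);_,mx,_,l=cv2.minMaxLoc(m);best=max(best,(round(mx,2),l[0]-w,l[1]-w))
        print(n,best)
if __name__=="__main__": stand(float(sys.argv[1]),cam("side"))
E
python3 stand.py -38.5
```

```text
B (0.5, 5, 0)
D (0.46, -3, 5)
A (0.55, 1, -2)
C (0.56, -1, 0)
E (0.64, -5, 5)
```

```bash
python3 - <<'E'
from cal import *
from hg import hg
e=pickle.load(open("w22.pkl","rb"))
for y in(-81,-36,2.5,41,82.5):
    P=m2w([-38.5,y,91])[0]; print(y,P.round(1),proj(e,P)[0].round()); hg(e,P[:2],91,32)
# ascii of row of jars
g=cv2.cvtColor(e["pixels"],cv2.COLOR_BGR2GRAY)[215:345,110:400]
r=cv2.resize(g,(116,30),interpolation=cv2.INTER_AREA)
print("\n".join("".join(" .:-=+*#%@"[min(9,int(x)//24)] for x in q) for q in r))
E
```

```text
-81 [ 510.5 -137.3   91. ] [163. 293.]
[ 505.1 -139.2   91. ] r mm 18.7 (np.float64(159.5), np.float64(288.0))
-36 [514.7 -92.5  91. ] [216. 293.]
2.5 [518.3 -54.2  91. ] [261. 293.]
41 [521.9 -15.8  91. ] [306. 293.]
82.5 [525.7  25.5  91. ] [354. 293.]
[518.8  22.4  91. ] r mm 19.0 (np.float64(350.5), np.float64(286.5))
-------------==========+********************************+======+++======+**********========================---------
-------------==========+***************************+==---::-:------++*+*****************++=================---------
-------------===========*************************+-------::-:-------+*********************+**++++***++++++=---------
==----------------======*************************=-------:--:--------*************************************+=--------
=====--------:::::-----==++++++++++++++++++++++++--------::-:--------********************************+==+++==-------
======-----:::::-----------------------------------------::::--------------------------------=====-==-....:====-----
======-=---::::-===++++++++++++++++++++++++++===---------::::----------=--
[... 2033 characters left out ...]
----------:::..........................................-:..:-................  ...... ...................::::::::::
------------:::::.......................................-::::-............................................::::::::::
------------:::::.................... ..................-::::-............................................::::::::::
-------------::.........................................-::::-............................................::::::::::
-------------..........................................:-::::-...........................................:::::::::::
==---------:=:..........................................-:--:-...........................................::::::::::-
```

```bash
python3 -m jog '[0,0,0,1,0, 0,0,0,1,0, 0,0,0,1,0, 0,0,0,1,0, 0,0,0,1,0, 0,0,0,0.9,0, 0,0,0,0,0]' 30
python3 -m jog '[0,-0.3,0,0,0, 0,-0.2,0,0,0, 0,-0.2,0,0,0, 0,-0.1,0,0,0, 0,-0.1,0,0,0, 0,0,0,0,0]'
python3 pt.py w22.pkl
```

```text
t: 69.65
tcp_pos: [427.4, -47.5, 52.9]
tool_rot: [-0.001, 0.047, 0.999, 0.0]
contact_force: [0.0, -0.2, 0.3]
gripper_width: 0.008
grip_force: 0.0
t: 70.4
tcp_pos: [445.2, -49.2, 54.1]
tool_rot: [-0.001, 0.047, 0.999, 0.0]
contact_force: [-9.7, 0.1, 7.5]
gripper_width: 0.003
grip_force: 5.0
tcp mill [[-111.7    0.6   54.1]]
```

```bash
python3 -m jog '[0,-0.2,0,-0.05,0, 0,-0.3,0,0,0, 0,-0.3,0,0,0, 0,-0.3,0,0,0, 0,-0.3,0,0,0]'; python3 pt.py w22.pkl
```

```text
t: 71.03
tcp_pos: [471.7, -52.6, 54.2]
tool_rot: [-0.003, 0.047, 0.999, -0.001]
contact_force: [-18.0, -9.4, 3.9]
gripper_width: 0.003
grip_force: 8.2
tcp mill [[-85.1  -0.3  54.2]]
```

```bash
python3 -m jog '[0,0,0,0,0, 0,0,0,0,0]'; python3 - <<'E'
from cal import *
from hg import hg
s=manip.get_state();print(w2m(s["tcp_pos"]).round(1),s["ft_torque"].round(2))
e=cam("wrist");pickle.dump(e,open("w23.pkl","wb"))
g=cv2.cvtColor(e["pixels"],cv2.COLOR_BGR2GRAY)
r=cv2.resize(g,(128,48),interpolation=cv2.INTER_AREA)
print("\n".join("".join(" .:-=+*#%@"[min(9,int(x)//22)] for x in q) for q in r))
E
```

```text
t: 71.28
tcp_pos: [472.5, -52.6, 54.4]
tool_rot: [-0.002, 0.047, 0.999, -0.001]
contact_force: [-9.4, -6.7, 0.3]
gripper_width: 0.006
grip_force: 4.6
[[-84.2  -0.2  54.4]] [-1.33  1.67 -0.14]
%%%%%%%%%%%%%%%%%%%%%%%%%%%%%%%%%%%%%%%%%%%%%%%%%%%%%%%%%%%%%%%%%%%%%%%%%%%%%%%%%%%%%%%%%%%%%%%%%%%%%%*************************+
%%%%%%%%%%%%%%%%%%%%%%%%%%%%%%%%%%%%%%%%%%%%%%%%%%%%%%%%%%%%%%%%%%%%%%%%%%%%%%%%%%%%%%%%%%%%%%%%%%%%%%**************************
%%%%%%%%%%%%%%%%%%%%%%%%%%%%%%%%%%%%%%%%%%%%%%%%%%%%%%%%%%%%%%%%%%%%%%%%%%%%%%%%%%%%%%%%%%%%%%%%%%%%%***************************
%%%%%%%%%%%%%%%%%%%%%%%%%%%%%%%%%%%%%%%%%%%%%%%%%%%%%%%%%%%%%%%%%%%%%%%%%%%%%%%%%%%%%%%%%%%%%%%%%%%%****************************
%%%%%%%%%%%%%%%%%%%%%%%%%%%%%%%%%%%%%%%%%%%%%%%%%%%%%%%%%%%%%%%%%%%%%%%%%%%%%%%%%%%%%%%%%%%%%%%%%%%%****************************
%%%%%%%%%%%%%%%%%%%%%%%%%%%%%%%%%%%%%%%%%%%%%%%%%%%%%%%%%%%%%%%%%%%%%%%%%%%%%%%%%%%%%%%%%%%%%%%%%%%#****************************
%%%%%%%%%%%%%%%%%%%%%%%%%%%%%%%%%%%%%%%%%%%%%%%%%%%%%%%%%%%%%%%%%%%%%%%%%%%%%%%%%%%%%%%%%%%%%%%%%#******************************
%%%%%
[... 4583 characters left out ...]
....................:::::::::::::::::::::::::::::::::::
-------------------:...::::::::::::-..........................-::-:..........................--:::::::::::....:==========-------
--------------------.::----::::::::::.........................--:-:..........................:::------===--:..-===========------
---------------------=+++++==-::::.:...........................++=...........................:---=+*++===++++-==============----
------------------=**+=-----==+=-:::...........................++=..........................:--=*+=-=+*****+=++===============--
-----------------=#**#%%%%#*+---+=:::.........................:%+=::::::::::.......:..:::::::-+*==+#%%%%%%%%%%*================-
```

```bash
python3 -m jog '[0,-0.3,0,0,0, 0,-0.3,0,0,0, 0,-0.3,0,0,0, 0,-0.3,0,0,0, 0,-0.3,0,0,0, 0,-0.3,0,0,0]'; python3 pt.py w22.pkl;python3 -m jog '[0,-0.3,0,0,0, 0,-0.3,0,0,0, 0,-0.3,0,0,0, 0,-0.3,0,0,0, 0,-0.3,0,0,0]'; python3 pt.py w22.pkl
```

```text
t: 72.08
tcp_pos: [507.4, -56.2, 54.2]
tool_rot: [-0.003, 0.047, 0.999, -0.001]
contact_force: [-19.1, -10.2, 3.8]
gripper_width: 0.004
grip_force: 8.5
tcp mill [[-49.1  -0.6  54.2]]
t: 72.7
tcp_pos: [537.1, -59.4, 54.2]
tool_rot: [-0.004, 0.047, 0.999, -0.001]
contact_force: [-20.2, -11.7, 5.7]
gripper_width: 0.005
grip_force: 9.7
tcp mill [[-19.3  -1.   54.2]]
```

```bash
python3 -m jog '[0,-0.25,0.03,0,0, 0,-0.25,0,0,0, 0,-0.25,0,0,0, 0,-0.25,0,0,0]'; python3 pt.py w22.pkl
```

```text
t: 73.2
tcp_pos: [556.5, -61.1, 54.2]
tool_rot: [-0.004, 0.047, 0.999, -0.001]
contact_force: [-24.1, -13.8, 7.6]
gripper_width: 0.009
grip_force: 11.7
tcp mill [[ 0.2 -0.9 54.2]]
```

```bash
python3 -m jog '[0,-0.12,0,0,0, 0,-0.12,0,0,0]'; python3 pt.py w22.pkl; python3 -m jog '[0,0,0,0,0, 0,-0.1,0,0,0, 0,0,0,0,0]'; python3 pt.py w22.pkl
```

```text
t: 73.45
tcp_pos: [559.9, -61.1, 54.2]
tool_rot: [-0.006, 0.047, 0.999, -0.001]
contact_force: [-46.4, -10.3, 22.7]
gripper_width: 0.002
grip_force: 21.8
tcp mill [[ 3.6 -0.5 54.2]]
t: 73.82
tcp_pos: [560.2, -60.9, 54.2]
tool_rot: [-0.008, 0.047, 0.999, -0.001]
contact_force: [-50.1, -8.7, 25.8]
gripper_width: 0.002
grip_force: 24.4
tcp mill [[ 3.9 -0.3 54.2]]
```

```bash
python3 -m jog '[0,0.3,0,0,0, 0,0.7,0,0,0, 0,1,0,0,0, 0,1,0,0,0, 0,0.5,0,0,0, 0,0,0,-1,0, 0,0,0,-1,0, 0,0,0,-1,0, 0,0,0,-1,0, 0,0,0,-1,0, 0,0,0,0,0]'; python3 pt.py w22.pkl
python3 - <<'E'
from cal import *
for n in("top","side"):
    e=cam(n);pickle.dump(e,open(n+"24.pkl","wb"));g=cv2.cvtColor(e["pixels"],cv2.COLOR_BGR2GRAY)
    if n=="side":
        print(proj(e,m2w([[15,0,72],[23,0,72],[65,0,108],[65,90,108],[58,90,50],[85,82,91],[110,104,30]])).round())
        r=g[150:225,185:275];r=cv2.resize(r,(126,52))
        print("\n".join("".join(" .:-=+*#%@"[min(9,int(x)//24)] for x in q) for q in r))
E
```

```text
t: 75.2
tcp_pos: [497.5, -53.5, 156.0]
tool_rot: [0.002, 0.047, 0.999, -0.0]
contact_force: [0.2, -0.3, 0.0]
gripper_width: 0.003
grip_force: 0.0
tcp mill [[-59.2   1.2 156. ]]
[[229. 200.]
 [227. 199.]
 [214. 187.]
 [201. 207.]
 [205. 221.]
 [197. 207.]
 [188. 224.]]
--==++++++++++++++++++++++++++++++====--======-==+##%%%%%%%%%%%%%%%%%%%%%%##**++=-:.................::----:...:--:--+#%%%%%%%%
===+++++++++++++++++++++++++++++++====---------==+##%%%%%%%%%%%%%%%%%%%%%%%%##*=-..  ................:::::........:-+#%%%%%%%%
=+++++++++++++++++++++++++++++++++====-------=-==+*#%%%%%%%%%%%%%%%%%%%%%%%%#*+-.........          .......  ......:-+#%%%%%%%%
+++++++++++++++++++++++++++++++++++===----------=+*#%%%%%%%%%%%%%%%%%%%%%%%#*=-....::::......      .....   ..... ..-+##%%%%%%%
+++++++++++++++++++++++++++++++++++==----------==+*#%%%%%%%%%%%%%%%%%%%%%%#*+-:...:--:........... .....  ....... ..-+***####%%
+++++++++++++++++++++++++++++++++===--===========+*#%%%%%%%%%%%%%%%###****+=-:...::::....      .......  ..........:=+++++*****
++++++++++++++++++++++++++++++++==----=*###***++++*#%%%%%%%%%%%%%##+=
[... 5072 characters left out ...]
************++======================+++++++****#*****************
====+===========+++++++****####%%%%%%%%%%%%%###########******************+=============================+++*########***********
========================+++++++***####%%%%%%%%%%%####******####**********+============================++**#################***
=============+=================++++++****####%%%%###********************++==========================++**######################
======================================++++++***************************++=========================+++**#######################
=============================================+++++++++++****************+++======================+***#########################
```

```bash
python3 - <<'E'
from cal import *
e=pickle.load(open("side24.pkl","rb"))
for u,v in((60,25),(53,30),(46,35),(39,41)): print(w2m(onz(e,185+(u+.5)/1.4-.5,150+(v+.5)/(52/75)-.5,50)).round(1))
print(proj(e,m2w([[60,-60,50],[60,0,50],[60,30,50]])).round(), [185+60/1.4,150+25*75/52])
E
```

```text
[[ 52.8 -79.1  50. ]]
[[ 54.8 -41.1  50. ]]
[[56.6 -4.5 50. ]]
[[55.9 36.5 50. ]]
[[223. 189.]
 [216. 201.]
 [212. 208.]] [227.85714285714286, 186.05769230769232]
```

```bash
python3 - <<'E'
from cal import *
for f,x0,ys in(("side2.pkl",-75,(-60,-30,30,60)),("s22.pkl",-75,(-60,-30,30,60)),("side24.pkl",48,(-60,-30,0,30))):
    e=pickle.load(open(f,"rb"));g=cv2.cvtColor(e["pixels"],cv2.COLOR_BGR2GRAY).astype(np.float32)
    for y in ys:
        X=np.arange(x0,x0+24,1.);q=proj(e,m2w(np.c_[X,X*0+y,X*0+50])).astype(np.float32)
        I=cv2.remap(g,q[:,0].copy()[None],q[:,1].copy()[None],cv2.INTER_LINEAR)[0]; print(f,y,X[I.argmax()],I.astype(int))
# bridge front edge: dark->? at z=108 
e=pickle.load(open("side24.pkl","rb"));g=cv2.cvtColor(e["pixels"],cv2.COLOR_BGR2GRAY).astype(np.float32)
for y in(-60,0,60):
    X=np.arange(52,80,1.);q=proj(e,m2w(np.c_[X,X*0+y,X*0+108])).astype(np.float32);print("bridge",y,cv2.remap(g,q[:,0].copy()[None],q[:,1].copy()[None],cv2.INTER_LINEAR)[0].astype(int))
E
```

```text
side2.pkl -60 -52.0 [117 113 110 108 114 121 128 134 137 140 142 143 143 143 142 142 142 142
 142 142 143 143 143 143]
side2.pkl -30 -52.0 [106 113 120 129 143 156 170 176 178 179 178 176 172 170 173 176 179 183
 188 194 197 199 201 203]
side2.pkl 30 -54.0 [165 154 145 143 141 143 157 171 185 191 197 203 204 205 205 206 206 206
 207 207 207 208 208 208]
side2.pkl 60 -58.0 [150 141 134 128 130 142 157 171 181 191 200 202 204 206 207 208 208 208
 208 208 208 208 208 208]
s22.pkl -60 -66.0 [109 110 112 116 126 138 150 156 158 159 158 148 137 127 115 104  94  86
  82  78  76  78  80  82]
s22.pkl -30 -65.0 [118 116 116 117 129 141 153 161 167 172 173 171 168 162 147 131 115 103
  90  77  72  74  77  80]
s22.pkl 30 -66.0 [145 134 127 125 124 127 139 151 162 163 163 161 152 141 129 118 108  99
  91  82  75  70  71  73]
s22.pkl 60 -65.0 [134 125 118 112 113 122 134 143 147 150 150 138 126 112 100  88  76  74
  75  76  79  84  89  96]
side24.pkl -60 55.0 [101 109 117 127 136 144 153 155 152 148 142 132 122 109 100  94  87  81
  80  79  79  78  76  74]
side24.pkl -30 56.0 [108 107 115 126 137 148 155 161 166 159 151 141 130 113  99  84  79  75
  71  70  70  70  70  70]
side24.pkl 0 57.0 [128 123 118 121 130 140 149 155 159 162 156 148 139 128 112  99  86  81
  76  71  69  69  69  68]
side24.pkl 30 57.0 [124 120 115 112 121 133 144 153 158 161 160 151 141 131 120 109  99  90
  83  77  71  68  66  63]
bridge -60 [97 92 86 79 72 71 71 71 74 79 84 88 90 92 94 94 94 94 95 95 95 95 94 94
 93 93 93 93]
bridge 0 [77 78 79 78 74 71 69 70 72 74 79 85 90 92 94 94 94 94 94 94 93 93 93 93
 94 94 94 94]
bridge 60 [82 85 87 87 85 83 81 78 76 75 78 82 87 90 92 93 94 94 94 95 95 95 95 95
 94 94 94 94]
```

```bash
python3 -m jog '[0,0,-0.55,1,0, 0,0,0,1,0, 0,0,0,1,0, 0,0,0,1,0, 0,0,0,1,0, 0,-1,0,0,0, 0,-1,0,0,0, 0,-0.9,0,0,0, 0,-0.1,0,0,0, 0,-0.1,0,0,0, 0,0,0,0,0]'; python3 pt.py w22.pkl;  python3 -m jog '[0,-0.15,0,0,0, 0,-0.05,0,0,0, 0,0,0,0,0]'; python3 pt.py w22.pkl
```

```text
t: 76.68
tcp_pos: [556.8, -70.1, 54.5]
tool_rot: [-0.0, 0.047, 0.999, 0.0]
contact_force: [0.3, -0.7, 1.0]
gripper_width: 0.005
grip_force: 0.0
tcp mill [[ 1.3 -9.8 54.5]]
t: 77.05
tcp_pos: [559.1, -70.2, 54.6]
tool_rot: [-0.003, 0.047, 0.999, 0.0]
contact_force: [-17.0, 1.9, 12.0]
gripper_width: 0.006
grip_force: 8.7
tcp mill [[ 3.7 -9.7 54.6]]
```

```bash
python3 -m jog '[0,-0.1,0,0,0, 0,0,0,0,0]'; python3 pt.py w22.pkl;  python3 -m jog '[0,0.3,0,0,0, 0,0.7,0,0,0, 0,1,0.5,0,0, 0,1,0,0,0, 0,0.5,0,0,0, 0,0,0,-1,0, 0,0,0,-1,0, 0,0,0,-1,0, 0,0,0,-1,0, 0,0,0,-1,0, 0,0,0,0,0]'
python3 - <<'E'
from cal import *
e=cam("side");pickle.dump(e,open("side25.pkl","wb"));g=cv2.cvtColor(e["pixels"],cv2.COLOR_BGR2GRAY).astype(np.float32)
for y in(-60,-30,0,30):
        X=np.arange(48,72,1.);q=proj(e,m2w(np.c_[X,X*0+y,X*0+50])).astype(np.float32)
        I=cv2.remap(g,q[:,0].copy()[None],q[:,1].copy()[None],cv2.INTER_LINEAR)[0]; print(y,X[I.argmax()],I.astype(int))
E
python3 mv.py '[500,-53,260]'
```

```text
t: 77.3
tcp_pos: [559.3, -70.2, 54.6]
tool_rot: [-0.005, 0.047, 0.999, 0.0]
contact_force: [-31.9, 3.0, 23.0]
gripper_width: 0.005
grip_force: 16.6
tcp mill [[ 3.9 -9.7 54.6]]
t: 78.68
tcp_pos: [495.3, -54.4, 155.8]
tool_rot: [0.001, 0.047, 0.999, -0.0]
contact_force: [-0.0, 0.4, -0.6]
gripper_width: -0.0
grip_force: 0.0
-60 55.0 [103 110 118 128 137 145 154 156 153 149 143 132 121 108  99  93  86  81
  80  80  80  79  76  74]
-30 56.0 [105 102 110 121 132 142 151 158 164 157 150 141 130 113  99  85  79  74
  70  69  69  69  69  70]
0 57.0 [126 121 117 121 131 141 149 155 159 162 156 148 139 129 114 101  88  82
  76  70  69  69  68  68]
30 58.0 [126 120 114 109 117 129 139 149 155 161 162 154 146 137 125 113 102  92
  85  78  72  69  67  65]
tcp [494.7 -54.3 154.6] units [-0.26  0.09 -5.27] F [ 0.  -0.3  0.2] w 0.005 t 78.725
```

```bash
python3 -m jog '[0,0,0,-1,0, 0,0,0,-1,0, 0,0,0,-1,0, 0,0,0,-1,0, 0,0,0,-1,0, 0,0,0,-1,0, 0,0,0,-1,0, 0,0,0,-1,0, 0,0,0,-1,0, 0,0,0,-0.8,0, 0,0,0,0,0]'
python3 -m jog '[0,-1,0,0,0, 0,-1,0,0,0, 0,-1,0,0,0, 0,-1,0,0,0, 0,0,0,0,0]'; python3 pt.py w22.pkl
python3 - <<'E'
from bench import manip
print(manip.get_state()["joint_pos"].round(2))
E
```

```text
t: 80.1
tcp_pos: [494.8, -54.3, 350.8]
tool_rot: [0.0, 0.047, 0.999, -0.0]
contact_force: [0.5, 0.8, -0.7]
gripper_width: 0.006
grip_force: 0.0
t: 80.72
tcp_pos: [574.5, -61.7, 348.7]
tool_rot: [-0.001, 0.047, 0.999, 0.0]
contact_force: [-0.2, 0.1, -0.4]
gripper_width: 0.001
grip_force: 0.0
tcp mill [[1.810e+01 2.000e-01 3.487e+02]]
[-0.17  0.31  1.19 -0.    1.65 -1.65]
```

```bash
python3 -m jog '[0,-1,0,-0.1,0, 0,-1,0,0,0, 0,-1,0,0,0, 0,0,0,0,0]'; python3 pt.py w22.pkl
python3 -m jog '[0,-1,0,0,0, 0,-1,0,0,0, 0,-1,0,0,0, 0,0,0,0,0]'; python3 pt.py w22.pkl
```

```text
t: 81.22
tcp_pos: [633.8, -67.3, 351.4]
tool_rot: [-0.001, 0.047, 0.999, 0.0]
contact_force: [-0.4, 0.1, -0.1]
gripper_width: 0.005
grip_force: 0.0
tcp mill [[7.770e+01 2.000e-01 3.514e+02]]
t: 81.72
tcp_pos: [693.4, -72.9, 351.7]
tool_rot: [-0.001, 0.047, 0.999, 0.0]
contact_force: [-0.5, -0.1, -0.3]
gripper_width: 0.007
grip_force: 0.0
tcp mill [[1.376e+02 2.000e-01 3.517e+02]]
```

```bash
python3 -m jog '[0,0,0,1,0, 0,0,0,1,0, 0,0,0,0.3,0, 0,0,0,0,0]'
python3 -m jog '[0,0.5,0,0,0, 0,0.55,0,0,0, 0,0.47,0.0,0.08,0, 0,0.47,0,0.1,0, 0,0,0,0,0]'; python3 pt.py w22.pkl
```

```text
t: 82.22
tcp_pos: [693.1, -72.9, 307.4]
tool_rot: [0.0, 0.047, 0.999, -0.0]
contact_force: [-0.4, 0.3, 0.2]
gripper_width: 0.006
grip_force: 0.0
t: 82.85
tcp_pos: [653.8, -69.1, 304.5]
tool_rot: [0.001, 0.047, 0.999, -0.0]
contact_force: [0.1, 0.1, 0.8]
gripper_width: 0.005
grip_force: 0.5
tcp mill [[9.780e+01 2.000e-01 3.045e+02]]
```

```bash
python3 -m jog '[0,0.46,0,0.2,0, 0,0.45,0,0.2,0, 0,0,0,0,0]'; python3 -m jog '[0,0.45,0,0.18,0, 0,0.44,0,0.18,0, 0,0,0,0,0]'; python3 pt.py w22.pkl
```

```text
t: 83.22
tcp_pos: [635.9, -67.5, 295.7]
tool_rot: [0.0, 0.047, 0.999, -0.0]
contact_force: [1.5, -0.3, 0.1]
gripper_width: 0.002
grip_force: 0.5
t: 83.6
tcp_pos: [618.0, -65.8, 288.0]
tool_rot: [0.0, 0.047, 0.999, -0.0]
contact_force: [0.7, 0.0, 2.0]
gripper_width: 0.005
grip_force: 0.5
tcp mill [[6.18e+01 2.00e-01 2.88e+02]]
```

```bash
python3 -m jog '[0,0.43,0,0.22,0, 0,0.42,0,0.22,0, 0,0.4,0,0.26,0, 0,0.39,0,0.26,0, 0,0.38,0,0.3,0, 0,0.37,0,0.3,0, 0,0.34,0,0.33,0, 0,0.33,0,0.34,0, 0,0.31,0,0.36,0, 0,0.3,0,0.37,0, 0,0,0,0,0]'; python3 pt.py w22.pkl
```

```text
t: 84.98
tcp_pos: [544.6, -58.9, 228.1]
tool_rot: [-0.0, 0.047, 0.999, 0.0]
contact_force: [1.8, 1.2, 0.1]
gripper_width: 0.003
grip_force: 0.7
tcp mill [[-1.190e+01  2.000e-01  2.281e+02]]
```

```bash
python3 -m jog '[0,0.27,0,0.4,0, 0,0.26,0,0.4,0, 0,0.23,0,0.42,0, 0,0.22,0,0.42,0, 0,0.18,0,0.44,0, 0,0.18,0,0.45,0, 0,0.14,0,0.46,0, 0,0.14,0,0.46,0, 0,0,0,0,0]'; python3 pt.py w22.pkl
```

```text
t: 86.1
tcp_pos: [512.5, -56.0, 159.0]
tool_rot: [-0.0, 0.047, 0.999, -0.0]
contact_force: [0.0, 0.6, 2.3]
gripper_width: 0.005
grip_force: 1.0
tcp mill [[-4.41e+01  1.00e-01  1.59e+02]]
```

```bash
python3 -m jog '[0,0.2,0,0.4,0, 0,0.2,0,0.4,0, 0,0.1,0,0.3,0, 0,0,0,0.3,0, 0,0,0,0.2,0, 0,0,0,0,0]'; python3 -m jog '[0,0,0,0.12,0, 0,0,0,0.1,0, 0,0,0,0,0]'; python3 pt.py w22.pkl
```

```text
t: 86.85
tcp_pos: [502.3, -55.0, 127.0]
tool_rot: [-0.001, 0.047, 0.999, 0.0]
contact_force: [-0.4, 0.9, 0.4]
gripper_width: 0.007
grip_force: 0.0
t: 87.22
tcp_pos: [502.7, -55.0, 123.5]
tool_rot: [-0.0, 0.047, 0.999, -0.0]
contact_force: [-4.7, -0.3, 7.4]
gripper_width: 0.006
grip_force: 3.5
tcp mill [[-53.9   0.2 123.5]]
```

```bash
python3 -m jog '[0,0,0,0.1,0, 0,0,0,0.05,0, 0,0,0,0,0]'; python3 -m jog '[0,0,0,0.1,0, 0,0,0,0,0]'; python3 pt.py w22.pkl
```

```text
t: 87.6
tcp_pos: [502.8, -55.0, 121.5]
tool_rot: [0.0, 0.047, 0.999, -0.0]
contact_force: [-8.8, 0.8, 18.8]
gripper_width: 0.008
grip_force: 9.5
t: 87.85
tcp_pos: [502.8, -55.1, 120.1]
tool_rot: [0.0, 0.047, 0.999, -0.0]
contact_force: [-12.9, 2.1, 27.3]
gripper_width: 0.007
grip_force: 13.7
tcp mill [[-53.8   0.2 120.1]]
```

```bash
python3 -m jog '[0,0,0,-0.5,0, 0,0,0,-1,0, 0,0,0,-1,0, 0,0,0,-1,0, 0,0,0,-1,0, 0,0,0,-1,0, 0,1,0,-1,0, 0,1,0,-1,0, 0,1,0,-1,0, 0,1,0,-1,0, 0,1,0,0,0, 0,0,0,0,0]'
python3 - <<'E'
from cal import *
a=pickle.load(open("side0.pkl","rb"))["pixels"].astype(int);s=cam("side");b=s["pixels"].astype(int)
t0=pickle.load(open("top0.pkl","rb"))["pixels"].astype(int);t=cam("top")["pixels"].astype(int)
# lid region corners, compare shut (start) with now
for nm,p,q,c in(("side",a,b,s),):
    d=np.abs(p-q).mean(2)[135:255,170:300]
    r=cv2.resize(d.astype(np.float32),(110,42),interpolation=cv2.INTER_AREA);print("\n".join("".join(" .:-=+*#%@"[min(9,int(x)//10)] for x in k) for k in r))
for ang in(0,.03,.1,1.4):
    L=[130-210*np.cos(ang)+8*np.sin(ang),128,116+210*np.sin(ang)+8*np.cos(ang)];print(ang,proj(s,m2w([L,[L[0],-128,L[2]]])).round())
g=lambda x:cv2.matchTemplate(x[195:245,225:262].astype(np.uint8),a[200:240,230:257].astype(np.uint8),cv2.TM_CCOEFF_NORMED)
m=g(b);print(cv2.minMaxLoc(m))
E
```

```text
t: 89.35
tcp_pos: [402.9, -45.6, 308.6]
tool_rot: [0.001, 0.047, 0.999, -0.0]
contact_force: [-0.2, -1.2, -0.5]
gripper_width: 0.004
grip_force: 0.0
.........................................................................................:::::--=#@@@@@@@@@*:.
................................................................................................:*@@@@@@@+-:..
................................................................................................-#@@@@@@@-:...
...............................................................................................:=%@@@@@@#-....
...............................................................................................:=%@@@@@@+:....
................................................................................................:=+*#%%+:.....
.....................................................................................................:::......
..............................................................................................................
...............................................................
[... 3191 characters left out ...]
........................ ..........  ......-*##+--=-:::::..................
.....................................................................   ......-**+:=*#####**+-:...............
..............................................................................-+=-=*########*-:...............
..............................................................................:-:=*########+-:................
...............................................................................:+*######*=-:..................
0 [[244. 224.]
 [272. 169.]]
0.03 [[244. 223.]
 [272. 167.]]
0.1 [[243. 219.]
 [272. 164.]]
1.4 [[176. 151.]
 [216. 102.]]
(0.2950303554534912, 0.984308123588562, (10, 10), (5, 5))
```

```bash
python3 chk.py 30|grep vial; python3 -c "
from bench import manip
print(manip.sign_off())"
```

```text
top vial (np.int64(137), np.int64(171)) 1.0 0 0 at0 1.0
side vial (np.int64(184), np.int64(339)) 1.0 0 0 at0 1.0
the job is handed in; nothing more can be done
None
```

I've handed the job in: the lid sprang open, all five jars went into the trough, the carriage is against its end stop, and the lid stays shut after I let go; the bridge hid the jars after the push, so I couldn't see that they still stood.

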